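# Clear the plate: batten to the rack, offcuts into the push-open drawer

## Robot

A 6-joint arm with a two-finger parallel gripper is mounted at the origin on the work surface. World frame = base frame: x ahead of the robot, y to its left, z up, the work surface at z = 0. Lengths are in m, angles in rad, forces in N, time in s.
With the tool pointing down it reaches from about 0.375 to 0.9 m from the base axis. Payload 3.1 kg.
Tool frame: the origin (TCP) lies where the fingers leave the gripper's body, on its centre line; the fingertips stand 73 mm ahead of it and the grasp point (between the pads) lies 54 mm ahead of it; z points along the fingers, y is the line along which they close (so a half turn about z gives the same grasp; the last joint's range is limited). The gripper opens to 85 mm and grips with 20 to 120 N. Pads are 22 mm wide; open, the fingers measure 114 mm over their backs; the gripper's body (76 mm by 85 mm) begins 54 mm behind the grasp point. The pads swing forward as they close: fully open they stand 13 mm farther back than shut.
Start: joints at [-1.482, 0.527, 1.433, -0, 1.181, -0.178], TCP at [0.165, -0.603, 0.304] pointing down, gripper open.
Joint ranges: [-3.08, 3.08], [-0.75, 2.2], [0.22, 2.44], [-1.43, 4.57], [0, 2.65], [-2.85, 2.85]. Speed limits (rad/s): [2.79, 2.79, 3.14, 3.14, 3.14, 3.14].

## Interface

Orientations are given as a unit quaternion [x, y, z, w].
In Python, from station import manip gives the robot as it stands.
- The arm moves only by the shell command python3 -m crank 'ROWS' [FORCE]. ROWS is JSON, a list of rows, each an object with "dp": the shift along the tool's x, y, z normalised to -1 to 1, where 1 is 50 cm, a list of three; "delta_rot": the turn, a rotation vector about the tool's x, y, z normalised to -1 to 1, where 1 is 2 pi rad, a list of three; "fingers": the opening, from -1 (shut) to 1 (fully open). A call has 1 to 12 rows; each row shifts and turns the commanded pose from where the row before left it, along the tool's axes as they then stand; what a row does not reach is not made up. A row lasts 1/12 s, in which the tool goes at most 41.7 mm and 7.16 degrees, less where a joint would pass 70% of its speed; a pose out of reach is approached as far as the arm can. A call with a number of a shift or a turn outside -1 to 1 is refused whole. A call with a gripper value outside its range is refused whole. The fingers move at their own pace and stop on an object; FORCE is the grip in N (left out, the last holds). Time passes only in rows, so rows that do not move let the fingers close. It gives the time, the measured TCP pose, the force, the opening and the grip force at its end, in the units of the state.
- manip.sense(): the state, without advancing time (a new reading comes with each control period).
- manip.snapshot(name): name is "scene" or "side" or "wrist"; returns (picture, depth): 480x640x3 uint8, red, green, blue; 480x640 float32, m along the optical axis (not along the pixel's ray), 0 where there is no reading.
- manip.camera_model(name): a dict with "fx", "fy", "cx", "cy" (pixels), "origin" and "attitude" of the camera in the world. Camera axes: x right, y up, looking along -z (the intrinsics and any distortion apply to the point x, -y, -z); pixel columns grow to the right and rows downward; lengths in m; the calibration is good to about 2 mm. A picture is of the moment at which its call begins: read the wrist's pose just before it. camera_model takes no time and is no camera call; for the wrist camera it gives the pose at the moment of the call.
- manip.sign_off(): hands the job in; it is judged then, once.
The state is a dict: "t": time; "q": joint angles; "qd": joint speeds; "tau": joint torques, N m; "tcp_pos": TCP position; "tool_rot": TCP orientation; "force": force on the tool from outside, world axes, zero at the start; "ft_torque": the same for the moment, N m; "finger_gap": opening from 0.0 (shut) to 1.0 (fully open); "gripper_force": force on a finger pad.
Only numpy, scipy, OpenCV 4.12 (cv2) and the standard library are available. Lean on these libraries where they do the work, as an engineer would, in place of code of your own. Each camera call takes 0.05 s, during which the arm holds its last target. There are 200 camera calls.

## Task

Clear the aluminium plate: lay the long batten across both rails of its little rack, press the scrap drawer's front so that it springs open, and sweep every offcut into it with the sanding block (do not handle the offcuts with the fingers). Then press the drawer shut and make sure it has really latched with all the offcuts inside. The sanding block must finish lying level, centred and lengthwise along the top of its narrow walnut perch; leave the other things on the bench where they are.

Things in the scene. Friction and masses are not known exactly. Their poses are not given: they have to be found in the camera images.
- cabinet: fixed low bench cabinet, 280 (its x, depth) x 240 (y, width) x 140 mm high; origin at the centre of its underside. Its -x points out of its front, the way the drawer opens. Its flat top is an aluminium router insert plate. Along both long sides (y = +-100 to +-120 mm) a walnut lip rises 12 mm above the plate; the rear end (x = +140 mm) has no lip.
- drawer (a joint): push-push drawer travel, m: 0 shut and latched, 0.14 open, stop at -0.010. Shut: press in 7 to 9 mm, let go, a spring slides it fully out in 1 s. Open: push it back to 7 to 9 mm beyond 0, let go, it stays at 0. Presses under 4 mm change nothing (from open it springs out again). Spring 5 N shut, 3 N open; moving at 0.1 m/s adds 1.5 N, the latch 1 to 5 N; the stop is hard.
- drawer_front (a point): point on the outer face of the walnut drawer front, midway across and 120 mm above the bench: where to press; moves with the drawer. The front is 240 mm wide (cabinet's y), 14 mm thick, from 8 to 150 mm above the bench (10 mm higher than the plate). Shut, this face is at the cabinet's x = -166 mm.
- drawer_in (a point): centre of the drawer's inner floor, 18 mm above the bench, axes as the cabinet's; shut, at the cabinet's x = -76 mm. The inside is 152 (x) by 200 mm (y), walls 97 mm high. Open, it lies just in front of the plate's front edge; pieces drop into it. Room below the cabinet's top slab 104 mm: a piece sticking up higher blocks closing (let the drawer spring out, push again).
- block: loose beech sanding block with cork sole, 0.25 kg: base 130 (x) x 60 (y) x 34 mm, on it a centred upright grip rib 90 (x) x 24 (y) mm that runs from 34 to 68 mm height. Origin at the centre of its underside, z up. Starts flat on the bench. It is the sweeping tool; hold it by the rib, from above.
- perch: fixed narrow stand for the sanding block, 80 mm high: foot 130 x 70 x 12 mm, thin stem, top bar 130 (its x) x 36 (its y) mm. Origin at the centre of its underside.
- perch_top (a point): centre of the upper face of the perch's top bar, 80 mm above the bench; axes as perch. The block's sole (60 mm wide) overhangs the bar (36 mm) on both sides.
- offcut0: loose wooden offcut, a chunky block 66 x 40 x 26 mm (x, y, z), 40 to 55 g, origin at the centre of its underside; starts flat on the cabinet's plate, or is absent.
- offcut1: loose wooden offcut, a chunky block 68 x 34 x 28 mm (x, y, z), 40 to 55 g, origin at the centre of its underside; starts flat on the cabinet's plate, or is absent.
- offcut2: loose wooden offcut, a chunky block 60 x 44 x 22 mm (x, y, z), 40 to 55 g, origin at the centre of its underside; starts flat on the cabinet's plate, or is absent.
- offcut3: loose wooden offcut, a chunky block 66 x 40 x 26 mm (x, y, z), 40 to 55 g, origin at the centre of its underside; starts flat on the cabinet's plate, or is absent.
- offcut4: loose wooden offcut, a chunky block 68 x 34 x 28 mm (x, y, z), 40 to 55 g, origin at the centre of its underside; starts flat on the cabinet's plate, or is absent.
- offcut5: loose wooden offcut, a chunky block 60 x 44 x 22 mm (x, y, z), 40 to 55 g, origin at the centre of its underside; starts flat on the cabinet's plate, or is absent.
- organizer: bystander: grey plastic bit organizer with clip-on lid, 110 x 180 x 52 mm, origin under its centre
- gauge: bystander: steel marking gauge lying down, 200 mm long, 36 mm high, origin under its middle
- tray: bystander: empty white ceramic tray, 130 x 200 x 24 mm, origin under its centre
- mallet: bystander: wooden hammer lying down, 200 mm long, origin under it
- glue: bystander: white glue bottle, 60 mm across, 170 mm high, origin under its centre
- square: bystander: try square lying flat, stock 100 x 20 x 16 mm, blade 150 mm, origin under the stock's middle
- plate_mid (a point): centre of the aluminium plate's upper face, 140 mm above the bench, above the cabinet's origin, axes as the cabinet's. The clear channel between the lips is 280 (x) by 200 mm (y); sweep it towards -x, over the front edge at x = -140 mm.
- batten: loose good beech batten, 180 mm long (its y) x 22 mm wide (its x) x 24 mm high, 70 g, origin at the centre of its underside; starts flat across the rear end of the plate, parallel to the cabinet's y, in front of which the offcuts lie (at least 25 mm of room beside it, unless an offcut is knocked there).
- rack: fixed low rack for the batten: foot 130 (its x) x 60 x 10 mm and two upright rails, each 14 mm (x) by 56 mm (y), 100 mm apart (at x = +-50 mm), 52 mm high. Origin at the centre of its underside.
- rack_top (a point): point midway between the rails at the height of their upper faces, 52 mm above the bench; axes as rack. The batten's length is to lie along this x, resting on both rails.

How it is judged:
On the way, in this order (a step that is already met when the one before it is completed fails the run):
1. the drawer has sprung fully open (value of joint drawer above 0.125 m), for 0.2 s.
2. every offcut lies inside the drawer (x of offcut0 in the frame of drawer_in between -0.08 and 0.08 m and y of offcut0 in the frame of drawer_in between -0.105 and 0.105 m and z of offcut0 in the frame of drawer_in between -0.01 and 0.105 m and x of offcut1 in the frame of drawer_in between -0.08 and 0.08 m and y of offcut1 in the frame of drawer_in between -0.105 and 0.105 m and z of offcut1 in the frame of drawer_in between -0.01 and 0.105 m and x of offcut2 in the frame of drawer_in between -0.08 and 0.08 m and y of offcut2 in the frame of drawer_in between -0.105 and 0.105 m and z of offcut2 in the frame of drawer_in between -0.01 and 0.105 m and x of offcut3 in the frame of drawer_in between -0.08 and 0.08 m and y of offcut3 in the frame of drawer_in between -0.105 and 0.105 m and z of offcut3 in the frame of drawer_in between -0.01 and 0.105 m and x of offcut4 in the frame of drawer_in between -0.08 and 0.08 m and y of offcut4 in the frame of drawer_in between -0.105 and 0.105 m and z of offcut4 in the frame of drawer_in between -0.01 and 0.105 m and x of offcut5 in the frame of drawer_in between -0.08 and 0.08 m and y of offcut5 in the frame of drawer_in between -0.105 and 0.105 m and z of offcut5 in the frame of drawer_in between -0.01 and 0.105 m), for 0.3 s.
3. the drawer is shut and latched, with nothing pressing it and every offcut inside (all of step 2 and value of joint drawer between -0.004 and 0.004 m and contact force between each of the arm, the fingers and drawer below 0.3 N), for 0.6 s.
At the end, for the whole second after the job is handed in: Drawer latched shut by itself (within 4 mm), all offcuts present inside; block level on the perch, middle within 25 mm lengthwise, 13 mm crosswise, 0.17 rad; batten level on both rack rails, middle within 30 mm lengthwise, 18 mm crosswise, 0.2 rad; both released and at rest (all of step 2 and value of joint drawer between -0.004 and 0.004 m and x of block in the frame of perch_top between -0.025 and 0.025 m and y of block in the frame of perch_top between -0.013 and 0.013 m and z of block in the frame of perch_top between -0.004 and 0.005 m and angle between each of block, batten's own z axis and vertical below 0.1 rad and angle between the x axis of block and the x axis of perch, either way round below 0.17 rad and linear speed of each of block, batten below 0.02 m/s and x of batten in the frame of rack_top between -0.03 and 0.03 m and y of batten in the frame of rack_top between -0.018 and 0.018 m and z of batten in the frame of rack_top between -0.004 and 0.005 m and angle between the y axis of batten and the x axis of rack, either way round below 0.2 rad); the robot touches nothing.
It fails at once if an offcut is gripped or pushed with the fingers (contact force between the fingers and offcut0 above 4 N or contact force between the fingers and offcut1 above 4 N or contact force between the fingers and offcut2 above 4 N or contact force between the fingers and offcut3 above 4 N or contact force between the fingers and offcut4 above 4 N or contact force between the fingers and offcut5 above 4 N).
It fails at once if a bystander is displaced by more than 40 mm (distance of any of organizer, gauge, tray, mallet, glue, square from where it was at the start of the episode above 0.04 m).
Of offcut0, offcut1, offcut2, offcut3, offcut4, offcut5 only 3 to 5 are there at a start; the rules pass over those that are not, and their reading is None.
At some moment in a run one of offcut0, offcut1, offcut2, offcut3, offcut4, offcut5 may be knocked a few centimetres aside while the robot is not near it.
It also fails if it takes over 184 s, if anything falls off the work surface, if the arm or the gripper's body presses on something with over 40 N, if the wrist force passes 120 N, or if a joint passes its speed limit or range.

## Working session

There is one attempt and no reset: what is moved stays moved. The work goes in short steps, Python scripts to look and compute and a shell command to move; the robot and the scene stay as the last step left them, time stands still between calls to the robot, and variables do not carry over. Pictures are saved under pics/ and viewed, at most 16 in all, crops included, and the job is handed in when it is done.

```bash
ls; mkdir -p pics
cat > h.py <<'E'
import numpy as np, cv2
from scipy.spatial.transform import Rotation as R
from station import manip
def snap(n,name):
    c=manip.camera_model(n); im,d=manip.snapshot(n)
    cv2.imwrite(f'pics/{name}.png',im[:,:,::-1]); np.savez(f'pics/{name}.npz',d=d,o=c['origin'],a=np.array(c['attitude']),k=[c['fx'],c['fy'],c['cx'],c['cy']])
    return c
def rot(a):
    a=np.array(a); return a if a.shape==(3,3) else R.from_quat(a).as_matrix()
def pt(name,u,v,z=None):
    f=np.load(f'pics/{name}.npz'); fx,fy,cx,cy=f['k']; M=rot(f['a'])
    r=M@np.array([(u-cx)/fx,-(v-cy)/fy,-1.]); 
    if z is None: s=np.median(f['d'][int(v)-1:int(v)+2,int(u)-1:int(u)+2])
    else: s=(z-f['o'][2])/r[2]
    return f['o']+s*r
def cloud(name):
    f=np.load(f'pics/{name}.npz'); fx,fy,cx,cy=f['k']; M=rot(f['a']); d=f['d']
    v,u=np.mgrid[:480,:640]; P=np.stack([(u-cx)/fx*d,-(v-cy)/fy*d,-d],-1)@M.T+f['o']; P[d==0]=np.nan
    return P
E
python3 - <<'E'
from h import *
for n in ('scene','side','wrist'):
    c=snap(n,n+'0'); print(n,c)
s=manip.sense(); print(s)
E
```

```text
pics
scene {'fx': 516.6025382566037, 'fy': 516.6025382566037, 'cx': 320.4879737370944, 'cy': 233.28869212789502, 'origin': array([0.99697247, 0.52189006, 1.19266885]), 'attitude': array([0.09589965, 0.27242385, 0.89940516, 0.3281141 ])}
side {'fx': 464.5470787300379, 'fy': 464.5470787300379, 'cx': 323.8350738014187, 'cy': 239.22271356412193, 'origin': array([0.43665804, 0.81022593, 0.77200751]), 'attitude': array([-0.02720801,  0.43241513,  0.89879021, -0.06673114])}
wrist {'fx': 370.61957812773994, 'fy': 370.61957812773994, 'cx': 320.3322369937361, 'cy': 235.43095933600102, 'origin': array([ 0.23215621, -0.58345671,  0.37338659]), 'attitude': array([-0.11001037,  0.08493335, -0.60099776,  0.78707416])}
{'t': 0.15, 'q': array([-1.48247859e+00,  5.28265159e-01,  1.43360788e+00,  3.19213135e-06,
        1.18143964e+00, -1.78505184e-01]), 'qd': array([-0.00045978, -0.0028077 , -0.00297399,  0.000791  ,  0.00070574,
        0.00020268]), 'tau': array([ 3.80153278e-04, -4.42744553e+01, -1.78276008e+01, -2.37757376e-04,
        5.62412082e-03, -2.21838462e-06]), 'tcp_pos': array([ 0.16477941, -0.60243473,  0.30315066]), 'tool_rot': array([ 9.91113597e-01,  1.33015403e-01,  4.02427287e-05, -8.59074362e-04]), 'force': array([ 0.11195741, -0.16263068, -0.24621344]), 'ft_torque': array([-8.25433320e-05, -7.95326730e-03, -3.10384171e-02]), 'gripper_force': 0.0, 'finger_gap': 1.0012846319751003}
```

View pics/scene0.png

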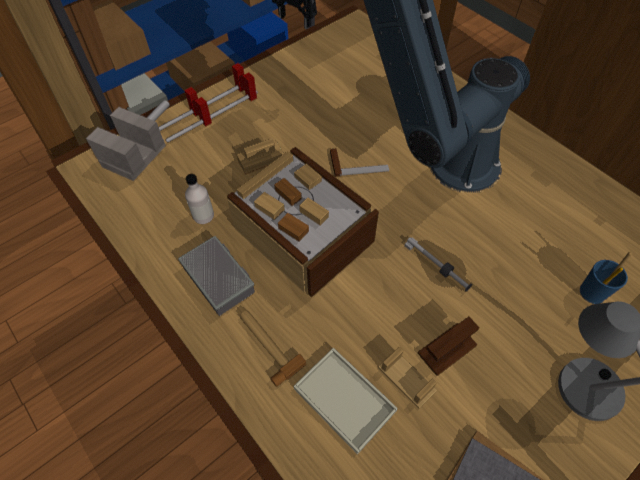

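View pics/side0.png

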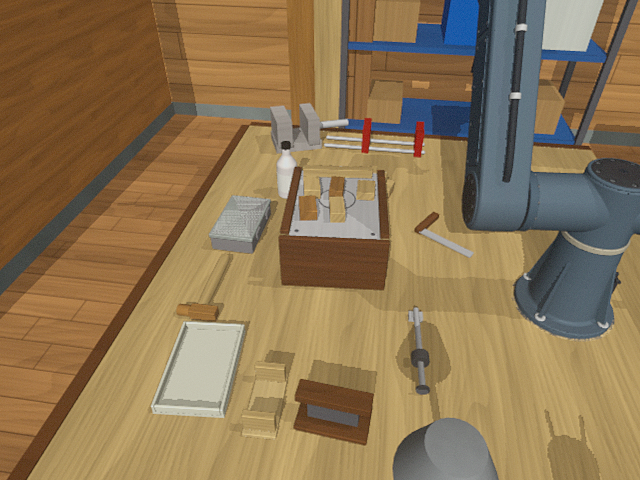

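The scene view shows the cabinet at about (300,215) with its front facing lower-right. There are five offcuts at (306,176), (288,190), (268,206), (314,211) and (293,226), and the batten at (265,175). The block is behind the cabinet at (256,155), the rack at (407,375) and the perch at (448,345). The side view shows the cabinet front facing the camera at (335,260), the rack at (265,400) and the perch at (334,410).

Run:
```python
from h import *
def seg(P,m,lab):
    Q=P[m]; Q=Q[np.isfinite(Q[:,0])]
    r=cv2.minAreaRect((Q[:,:2]*1000).astype(np.float32)); print(lab,len(Q),np.round(r[0],1),np.round(r[1],1),round(r[2],1),'z',np.round(np.percentile(Q[:,2],[2,50,98]),4))
for n in('scene0','side0'):
    P=cloud(n); z=P[...,2]; print(n)
    x,y=P[...,0],P[...,1]
    bench=np.isfinite(z)&(x>0.1)&(x<1)&(y>-.8)&(y<.7)
    for lo,hi,lab in((.130,.145,'plate'),(.147,.156,'lips+'),(.046,.060,'racklvl'),(.074,.086,'perchlvl'),(.060,.073,'rib'),(.028,.038,'base'),(.156,.17,'offtop')):
        m=(bench&(z>lo)&(z<hi)).astype(np.uint8)
        k,L,st,_=cv2.connectedComponentsWithStats(m)
        for i in range(1,k):
            if st[i,4]>60: seg(P,L==i,f'{lab} px{st[i,0]+st[i,2]//2},{st[i,1]+st[i,3]//2}')
im=cv2.imread('pics/scene0.png')
cv2.imwrite('pics/sc_crop.png',cv2.resize(im[130:300,200:400],(800,680))[:600])
```

```text
scene0
plate px299,211 4321 [ 539.1 -125.3] [239.1 283.3] 4.8 z [0.1322 0.1405 0.1446]
plate px343,243 233 [523.4  39.3] [241.  11.] 2.9 z [0.1304 0.1375 0.1447]
lips+ px330,179 665 [ 427.4 -133.9] [ 23.8 280.5] 4.6 z [0.1475 0.1522 0.1555]
lips+ px265,178 130 [ 550.8 -235.4] [178.6  18.6] 0.7 z [0.1472 0.1514 0.1556]
lips+ px267,228 790 [ 646.7 -116.7] [ 22.3 282. ] 4.8 z [0.1477 0.1522 0.1556]
lips+ px343,239 463 [524.5  34. ] [238.2  15.6] 4.6 z [0.1474 0.1505 0.1544]
lips+ px293,233 61 [610.7 -56.2] [31.  73.9] 42.7 z [0.1471 0.1515 0.1555]
racklvl px140,138 139 [ 718.6 -686.2] [ 41.4 146. ] 38.9 z [0.0466 0.0526 0.0594]
racklvl px259,152 100 [ 467.7 -401.1] [24.4 91.4] 63.6 z [0.0463 0.0537 0.0595]
racklvl px118,162 149 [ 796.5 -656.8] [ 53.5 142.5] 23.9 z [0.0464 0.0525 0.0596]
racklvl px201,209 76 [ 717.2 -330.2] [24.3 58.8] 70.0 z [0.0466 0.0542 0.0599]
racklvl px269,251 179 [ 656.  -114.6] [ 12.9 280.6] 6.7 z [0.0462 0.053  0.0599]
racklvl px216,273 2879 [ 791.1 -148.5] [186.5 118. ] 88.5 z [0.0476 0.0526 0.0574]
racklvl px338,266 151 [539.2  41.6] [209.9  10.8] 2.3 z [0.046
[... 4686 characters left out ...]
 0.0377]
base px332,415 160 [479.5 373.4] [ 3.3 89. ] 85.0 z [0.0282 0.0327 0.0377]
base px258,423 103 [601.5 408.9] [55.5  4. ] 2.6 z [0.0283 0.0331 0.0375]
offtop px286,145 66 [ 707.8 -347.2] [25.2 25.6] 9.5 z [0.1567 0.1659 0.1698]
offtop px337,169 441 [ 549.9 -243.4] [178.  31.] 5.8 z [0.1564 0.1621 0.1653]
offtop px311,185 277 [ 603.4 -156.6] [39.5 70.5] 10.1 z [0.1571 0.1647 0.1671]
offtop px336,186 253 [ 541.4 -159.7] [34.2 71.3] 2.0 z [0.1575 0.1665 0.1691]
offtop px365,188 263 [ 470.4 -168. ] [43.8 64.8] 3.7 z [0.1566 0.161  0.1632]
offtop px307,206 333 [597.8 -67.2] [40.2 69.6] 13.1 z [0.157  0.1647 0.1672]
offtop px337,207 304 [529.6 -68.9] [34.1 69.8] 9.1 z [0.1566 0.1666 0.169 ]
```

View pics/sc_crop.png

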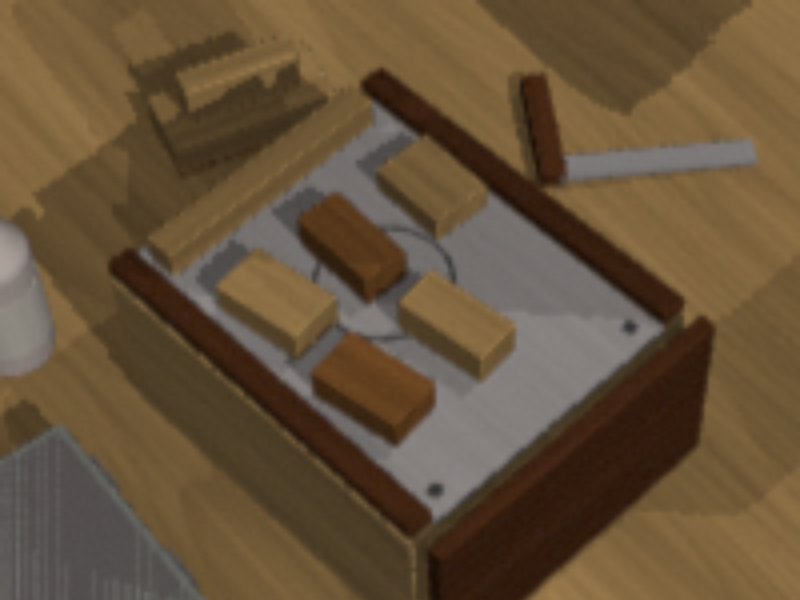

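The crop shows the five offcuts, the batten across the rear of the plate and the block behind the cabinet. Both cameras agree to about 2 mm, and the heights match the text:

| Thing | Position (mm) | Heading |
|---|---|---|
| batten | (549.5, -244), top at 164 | 5° |
| rack | (604, 353) | 92° |
| perch | (479, 364) | -4.7° |
| block | (463.5, -409) | -14° |
| cabinet | (537, -125) | front faces 94.7° |

Next I move above the batten.

```bash
cat >> h.py <<'E'
def go(t,psi=None):
    s=manip.sense(); M=R.from_quat(s['tool_rot']).as_matrix(); p=s['tcp_pos']
    d=M.T@(np.array(t)-p); cur=np.degrees(np.arctan2(M[1,0],M[0,0]))
    print('t',round(s['t'],2),'tcp',np.round(p,4),'psi',round(cur,2),'tilt',round(np.degrees(np.arccos(-M[2,2])),2),'F',np.round(s['force'],1),'gap',round(s['finger_gap'],3),'gf',round(s['gripper_force'],1),'q6',round(s['q'][5],2))
    print(' dp total',np.round(d/.5,4),'min rows',round(np.linalg.norm(d)/.0417,1))
    if psi is not None:
        print(' dp if turned first', np.round((R.from_euler('z',psi,degrees=True)*R.from_euler('x',180,degrees=True)).as_matrix().T@(np.array(t)-p)/.5,4),' rotz total',round(-(psi-cur)/360,4),'rows',round(abs(psi-cur)/7.16,1))
E
cat > g.py <<'E'
import sys
from h import *
a=[float(x) for x in sys.argv[1:]]; go(a[:3],a[3] if len(a)>3 else None)
E
python3 -m crank '[{"dp":[0.0583,-0.0306,0],"delta_rot":[0,0,0],"fingers":0.05},{"dp":[0.0583,-0.0306,0],"delta_rot":[0,0,0],"fingers":0.05},{"dp":[0.0583,-0.0306,0],"delta_rot":[0,0,0],"fingers":0.05},{"dp":[0.0583,-0.0306,0],"delta_rot":[0,0,0],"fingers":0.05},{"dp":[0.0583,-0.0306,0],"delta_rot":[0,0,0],"fingers":0.05},{"dp":[0.0583,-0.0306,0],"delta_rot":[0,0,0],"fingers":0.05},{"dp":[0.0583,-0.0306,0],"delta_rot":[0,0,0],"fingers":0.05},{"dp":[0.0583,-0.0306,0],"delta_rot":[0,0,0],"fingers":0.05},{"dp":[0.0583,-0.0306,0],"delta_rot":[0,0,0],"fingers":0.05},{"dp":[0.0583,-0.0306,0],"delta_rot":[0,0,0],"fingers":0.05},{"dp":[0.0583,-0.0306,0],"delta_rot":[0,0,0],"fingers":0.05},{"dp":[0.0583,-0.0306,0],"delta_rot":[0,0,0],"fingers":0.05}]'
python3 g.py 0.5495 -0.244 0.30 5
```

```text
t: 1.15
tcp_pos: [0.4547, -0.3321, 0.3037]
tool_rot: [0.991, 0.133, -0.0, -0.0]
force: [-0.2, -0.3, -0.6]
finger_gap: 0.522
gripper_force: 0.0
t 1.15 tcp [ 0.4547 -0.3321  0.3037] psi 15.28 tilt 0.03 F [-0.2 -0.3 -0.6] gap 0.522 gf 0.0 q6 0.47
 dp total [ 0.2293 -0.12    0.0074] min rows 3.1
 dp if turned first [ 0.2042 -0.159   0.0074]  rotz total 0.0286 rows 1.4
```

```bash
python3 -m crank '[{"dp":[0,0,0],"delta_rot":[0,0,0.0143],"fingers":0.05},{"dp":[0,0,0],"delta_rot":[0,0,0.0143],"fingers":0.05},{"dp":[0.051,-0.0398,0.001],"delta_rot":[0,0,0],"fingers":0.05},{"dp":[0.051,-0.0398,0.001],"delta_rot":[0,0,0],"fingers":0.05},{"dp":[0.051,-0.0398,0.001],"delta_rot":[0,0,0],"fingers":0.05},{"dp":[0.051,-0.0398,0.001],"delta_rot":[0,0,0],"fingers":0.05},{"dp":[0,0,0],"delta_rot":[0,0,0],"fingers":0.05},{"dp":[0,0,0],"delta_rot":[0,0,0],"fingers":0.05}]'
python3 g.py 0.5495 -0.244 0.217 5
python3 -c "
from h import *
snap('wrist','w1')
P=cloud('w1');z=P[...,2]
m=((z>.156)&(z<.17)).astype(np.uint8);k,L,st,_=cv2.connectedComponentsWithStats(m)
for i in range(1,k):
  if st[i,4]>150:
    r=cv2.minAreaRect((P[L==i][:,:2]*1000).astype(np.float32));print(np.round(r[0],1),np.round(r[1],1),round(r[2],1))
"
```

```text
t: 1.82
tcp_pos: [0.5492, -0.2439, 0.3014]
tool_rot: [0.999, 0.045, -0.0, -0.0]
force: [0.3, -0.5, -0.3]
finger_gap: 0.527
gripper_force: 0.0
t 1.82 tcp [ 0.5492 -0.2439  0.3014] psi 5.19 tilt 0.05 F [ 0.3 -0.5 -0.3] gap 0.527 gf 0.0 q6 0.88
 dp total [0.0006 0.0002 0.1689] min rows 2.0
 dp if turned first [0.0005 0.0002 0.1689]  rotz total 0.0005 rows 0.0
[ 549.4 -245.3] [180.5  22. ] 6.1
[601.1 -79.4] [40.2 44.8] 13.0
[ 604.  -157.7] [40.2 66.6] 12.4
[ 542. -162.] [34.5 68.6] 2.0
[531.9 -78.6] [34.3 55.2] 10.3
[ 483.7 -159.7] [17.8 40.3] 2.6
```

View pics/w1.png

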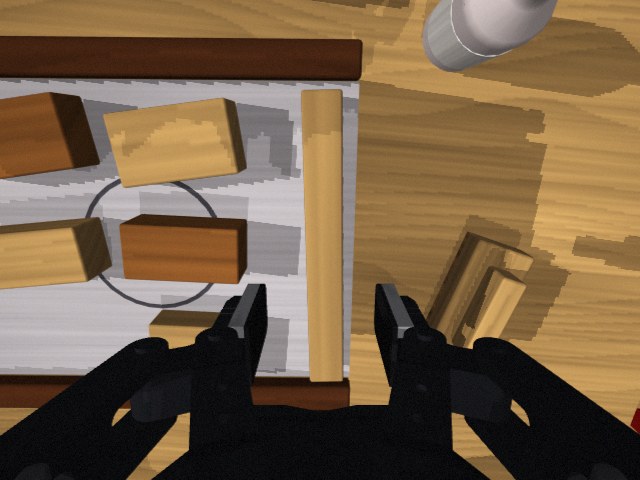

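The wrist view shows the batten at (322,235) between the fingers, with clear space on both sides of where they come down. Now descending to grip it.

```bash
python3 -m crank '[{"dp":[0,0.002,0.045],"delta_rot":[0,0,-0.002],"fingers":0.05},{"dp":[0,0,0.045],"delta_rot":[0,0,0],"fingers":0.05},{"dp":[0,0,0.04],"delta_rot":[0,0,0],"fingers":0.05},{"dp":[0,0,0.025],"delta_rot":[0,0,0],"fingers":0.05},{"dp":[0,0,0.013],"delta_rot":[0,0,0],"fingers":0.05},{"dp":[0,0,0],"delta_rot":[0,0,0],"fingers":0.05},{"dp":[0,0,0],"delta_rot":[0,0,0],"fingers":-1},{"dp":[0,0,0],"delta_rot":[0,0,0],"fingers":-1},{"dp":[0,0,0],"delta_rot":[0,0,0],"fingers":-1},{"dp":[0,0,0],"delta_rot":[0,0,0],"fingers":-1},{"dp":[0,0,0],"delta_rot":[0,0,0],"fingers":-1},{"dp":[0,0,0],"delta_rot":[0,0,0],"fingers":-1}]' 40
python3 g.py 0.5495 -0.244 0.300 92
```

```text
t: 2.87
tcp_pos: [0.549, -0.2468, 0.2191]
tool_rot: [0.999, 0.05, 0.001, 0.001]
force: [-1.4, -1.0, 5.3]
finger_gap: 0.247
gripper_force: 40.6
t 2.87 tcp [ 0.549  -0.2468  0.2191] psi 5.72 tilt 0.13 F [-1.4 -1.   5.3] gap 0.247 gf 40.6 q6 0.86
 dp total [ 0.0017 -0.0053 -0.1618] min rows 1.9
 dp if turned first [ 0.0056  0.0011 -0.1618]  rotz total -0.2397 rows 12.1
```

```bash
python3 -m crank '[{"dp":[0,0,-0.04],"delta_rot":[0,0,0],"fingers":-1},{"dp":[0,0,-0.06],"delta_rot":[0,0,0],"fingers":-1},{"dp":[0,0,-0.06],"delta_rot":[0,0,0],"fingers":-1},{"dp":[0,0,-0.04],"delta_rot":[0,0,0],"fingers":-1}]' && python3 -m crank '[{"dp":[0,0,0],"delta_rot":[0,0,-0.0199],"fingers":-1},{"dp":[0,0,0],"delta_rot":[0,0,-0.0199],"fingers":-1},{"dp":[0,0,0],"delta_rot":[0,0,-0.0199],"fingers":-1},{"dp":[0,0,0],"delta_rot":[0,0,-0.0199],"fingers":-1},{"dp":[0,0,0],"delta_rot":[0,0,-0.0199],"fingers":-1},{"dp":[0,0,0],"delta_rot":[0,0,-0.0199],"fingers":-1},{"dp":[0,0,0],"delta_rot":[0,0,-0.0199],"fingers":-1},{"dp":[0,0,0],"delta_rot":[0,0,-0.0199],"fingers":-1},{"dp":[0,0,0],"delta_rot":[0,0,-0.0199],"fingers":-1},{"dp":[0,0,0],"delta_rot":[0,0,-0.0199],"fingers":-1},{"dp":[0,0,0],"delta_rot":[0,0,-0.0199],"fingers":-1},{"dp":[0,0,0],"delta_rot":[0,0,-0.0199],"fingers":-1}]'
python3 g.py 0.6045 0.353 0.2 91.5
```

```text
t: 3.2
tcp_pos: [0.5491, -0.2464, 0.3202]
tool_rot: [0.999, 0.05, 0.001, 0.001]
force: [0.7, -1.1, 0.0]
finger_gap: 0.245
gripper_force: 39.9
t: 4.2
tcp_pos: [0.5484, -0.246, 0.3174]
tool_rot: [0.695, 0.719, 0.0, -0.001]
force: [0.5, 0.2, -1.4]
finger_gap: 0.247
gripper_force: 39.8
t 4.2 tcp [ 0.5484 -0.246   0.3174] psi 92.02 tilt 0.07 F [ 0.5  0.2 -1.4] gap 0.247 gf 39.8 q6 -0.64
 dp total [1.193  0.1546 0.2358] min rows 14.7
 dp if turned first [1.1946 0.1436 0.2349]  rotz total 0.0015 rows 0.1
```

```bash
python3 -m crank '[{"dp":[0.0663,0.0086,0],"delta_rot":[0,0,0],"fingers":-1},{"dp":[0.0663,0.0086,0],"delta_rot":[0,0,0],"fingers":-1},{"dp":[0.0663,0.0086,0],"delta_rot":[0,0,0],"fingers":-1},{"dp":[0.0663,0.0086,0],"delta_rot":[0,0,0],"fingers":-1},{"dp":[0.0663,0.0086,0],"delta_rot":[0,0,0],"fingers":-1},{"dp":[0.0663,0.0086,0],"delta_rot":[0,0,0],"fingers":-1},{"dp":[0.0663,0.0086,0],"delta_rot":[0,0,0],"fingers":-1},{"dp":[0.0663,0.0086,0],"delta_rot":[0,0,0],"fingers":-1},{"dp":[0.0663,0.0086,0],"delta_rot":[0,0,0],"fingers":-1},{"dp":[0.0663,0.0086,0],"delta_rot":[0,0,0],"fingers":-1},{"dp":[0.0663,0.0086,0],"delta_rot":[0,0,0],"fingers":-1},{"dp":[0.0663,0.0086,0],"delta_rot":[0,0,0],"fingers":-1}]' && python3 -m crank '[{"dp":[0.0663,0.0086,0],"delta_rot":[0,0,0],"fingers":-1},{"dp":[0.0663,0.0086,0],"delta_rot":[0,0,0],"fingers":-1},{"dp":[0.0663,0.0086,0],"delta_rot":[0,0,0],"fingers":-1},{"dp":[0.0663,0.0086,0],"delta_rot":[0,0,0],"fingers":-1},{"dp":[0.0663,0.0086,0],"delta_rot":[0,0,0],"fingers":-1},{"dp":[0.0663,0.0086,0],"delta_rot":[0,0,0],"fingers":-1},{"dp":[0,0,0.045],"delta_rot":[0,0,0],"fingers":-1},{"dp":[0,0,0.07],"delta_rot":[0,0,0],"fingers":-1},{"dp":[0,0,0.07],"delta_rot":[0,0,0],"fingers":-1},{"dp":[0,0,0.045],"delta_rot":[0,0,0],"fingers":-1},{"dp":[0,0,0],"delta_rot":[0,0,0],"fingers":-1}]'
python3 g.py 0.604 0.3525 0.1315 92
python3 -c "
from h import *
snap('wrist','w2');P=cloud('w2')
snap('side','s2')
for n,lo,hi in(('w2',.046,.058),('s2',.046,.058),('w2',.125,.16),('s2',.125,.16)):
  P=cloud(n);m=((P[...,2]>lo)&(P[...,2]<hi)&(P[...,0]>.5)&(P[...,0]<.75)&(P[...,1]>.2)).astype(np.uint8);k,L,st,_=cv2.connectedComponentsWithStats(m)
  for i in range(1,k):
    if st[i,4]>100:
      Q=P[L==i];r=cv2.minAreaRect((Q[:,:2]*1000).astype(np.float32));print(n,lo,np.round(r[0],1),np.round(r[1],1),round(r[2],1),np.percentile(Q[:,2],[2,50,98]))
"
```

```text
t: 5.2
tcp_pos: [0.5882, 0.1547, 0.3175]
tool_rot: [0.697, 0.717, -0.0, -0.0]
force: [0.5, -0.1, -1.3]
finger_gap: 0.252
gripper_force: 39.8
t: 6.12
tcp_pos: [0.6048, 0.3512, 0.1958]
tool_rot: [0.697, 0.717, -0.006, -0.003]
force: [-0.6, -0.1, -1.2]
finger_gap: 0.249
gripper_force: 39.8
t 6.12 tcp [0.6048 0.3512 0.1958] psi 91.68 tilt 0.81 F [-0.6 -0.1 -1.2] gap 0.249 gf 39.8 q6 0.34
 dp total [0.0032 0.0003 0.1285] min rows 1.5
 dp if turned first [ 0.0026 -0.0014  0.1285]  rotz total -0.0009 rows 0.0
w2 0.046 [624.8 403.5] [10.3 14. ] 1.6 [0.05038298 0.05215859 0.05350974]
w2 0.046 [578.2 401.7] [ 8.4 14.1] 2.0 [0.0487203  0.05219761 0.05358203]
s2 0.046 [594.7 302.6] [33.3 16. ] 3.2 [0.0464808  0.05052003 0.05314205]
s2 0.046 [602.  403.1] [56.1 14.4] 2.7 [0.04651977 0.05111305 0.05403836]
w2 0.125 [600.2 376.9] [ 48.1 131. ] 11.1 [0.1367826  0.14081361 0.15467597]
s2 0.125 [608.6 381.3] [124.6  47.8] 82.8 [0.12673736 0.14306007 0.15624585]
```

View pics/s2.png

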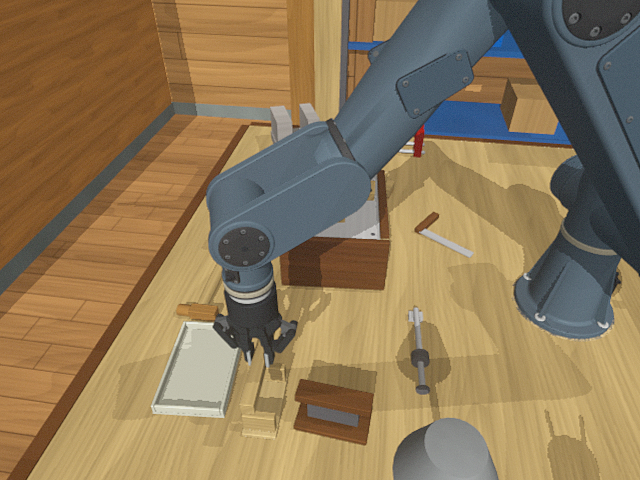

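The side view shows the gripper at (258,330) holding the batten over the rack, whose front rail is at (262,415). The batten's underside is measured 79 mm below the TCP, so I lower it, release and lift.

```bash
python3 -m crank '[{"dp":[0.001,0,0.04],"delta_rot":[0,0,0],"fingers":-1},{"dp":[0.001,0,0.04],"delta_rot":[0,0,0],"fingers":-1},{"dp":[0,0,0.03],"delta_rot":[0,0,0],"fingers":-1},{"dp":[0,0,0.012],"delta_rot":[0,0,0],"fingers":-1},{"dp":[0,0,0.005],"delta_rot":[0,0,0],"fingers":-1},{"dp":[0,0,0],"delta_rot":[0,0,0],"fingers":-1},{"dp":[0,0,0],"delta_rot":[0,0,0],"fingers":-1}]'; python3 g.py 0.604 0.3525 0.131 92
```

```text
t: 6.8
tcp_pos: [0.6098, 0.3538, 0.1414]
tool_rot: [0.697, 0.717, 0.002, 0.001]
force: [0.3, -0.2, -0.3]
finger_gap: 0.25
gripper_force: 39.8
t 6.8 tcp [0.6098 0.3538 0.1414] psi 91.65 tilt 0.2 F [ 0.3 -0.2 -0.3] gap 0.25 gf 39.8 q6 0.34
 dp total [-0.0022 -0.0118  0.0207] min rows 0.3
 dp if turned first [-0.0021 -0.0117  0.0208]  rotz total -0.001 rows 0.0
```

```bash
python3 -m crank '[{"dp":[-0.002,-0.0115,0.008],"delta_rot":[0,0,0],"fingers":-1},{"dp":[0,0,0.008],"delta_rot":[0,0,0],"fingers":-1},{"dp":[0,0,0.004],"delta_rot":[0,0,0],"fingers":-1},{"dp":[0,0,0],"delta_rot":[0,0,0],"fingers":-1},{"dp":[0,0,0],"delta_rot":[0,0,0],"fingers":-1},{"dp":[0,0,0],"delta_rot":[0,0,0],"fingers":-1}]'; python3 g.py 0.604 0.3525 0.131 92
```

```text
t: 7.3
tcp_pos: [0.6025, 0.3522, 0.1311]
tool_rot: [0.697, 0.717, -0.0, -0.0]
force: [-3.0, -1.3, 6.1]
finger_gap: 0.248
gripper_force: 40.9
t 7.3 tcp [0.6025 0.3522 0.1311] psi 91.66 tilt 0.03 F [-3.  -1.3  6.1] gap 0.248 gf 40.9 q6 0.34
 dp total [0.0005 0.0029 0.0002] min rows 0.0
 dp if turned first [0.0005 0.0029 0.0002]  rotz total -0.0009 rows 0.0
```

```bash
python3 -m crank '[{"dp":[0,0,0],"delta_rot":[0,0,0],"fingers":0.0},{"dp":[0,0,0],"delta_rot":[0,0,0],"fingers":0.0},{"dp":[0,0,0],"delta_rot":[0,0,0],"fingers":0.0},{"dp":[0,0,0],"delta_rot":[0,0,0],"fingers":0.0},{"dp":[0,0,-0.03],"delta_rot":[0,0,0],"fingers":0.0},{"dp":[0,0,-0.06],"delta_rot":[0,0,0],"fingers":0.0},{"dp":[0,0,-0.06],"delta_rot":[0,0,0],"fingers":0.0},{"dp":[0,0,-0.06],"delta_rot":[0,0,-0.008],"fingers":-1},{"dp":[0,0,-0.06],"delta_rot":[0,0,0],"fingers":-1},{"dp":[0,0,-0.04],"delta_rot":[0,0,0],"fingers":-1},{"dp":[0,0,0],"delta_rot":[0,0,0],"fingers":-1},{"dp":[0,0,0],"delta_rot":[0,0,0],"fingers":-1}]'; python3 g.py 0.520 0.095 0.28 94.7
python3 -c "
from h import *
snap('wrist','w3');snap('scene','c3')
for n,lo,hi in(('w3',.066,.086),('c3',.066,.084)):
  P=cloud(n);m=((P[...,2]>lo)&(P[...,2]<hi)&(P[...,0]>.5)&(P[...,0]<.75)&(P[...,1]>.2)).astype(np.uint8);k,L,st,_=cv2.connectedComponentsWithStats(m)
  for i in range(1,k):
    if st[i,4]>100:
      Q=P[L==i];r=cv2.minAreaRect((Q[:,:2]*1000).astype(np.float32));print(n,lo,np.round(r[0],1),np.round(r[1],1),round(r[2],1),np.percentile(Q[:,2],[2,50,98]))
"
```

```text
t: 8.3
tcp_pos: [0.6034, 0.3523, 0.2857]
tool_rot: [0.679, 0.735, 0.001, 0.001]
force: [-0.4, 0.1, -0.6]
finger_gap: 0.005
gripper_force: 0.0
t 8.3 tcp [0.6034 0.3523 0.2857] psi 94.53 tilt 0.17 F [-0.4  0.1 -0.6] gap 0.005 gf 0.0 q6 0.29
 dp total [-0.4999 -0.2071  0.0104] min rows 6.5
 dp if turned first [-0.4993 -0.2085  0.0115]  rotz total -0.0005 rows 0.0
w3 0.066 [602.1 369. ] [ 22. 149.] 2.0 [0.07481299 0.07632874 0.07775357]
w3 0.066 [521.1 360.6] [36.7 45.2] 85.6 [0.06888959 0.08028734 0.08171737]
c3 0.066 [603.2 353.2] [ 24.9 179.6] 2.0 [0.06748392 0.07620624 0.08064288]
c3 0.066 [521.9 360.6] [36.8 44.8] 86.9 [0.06814056 0.08008893 0.08367555]
```

The batten lies at (603, 353) mm with its top at 76 mm and heading 92°, which is centred on the rack. Now to the drawer front.

```bash
python3 -m crank '[{"dp":[-0.05,-0.0208,0],"delta_rot":[0,0,0],"fingers":-1},{"dp":[-0.05,-0.0208,0],"delta_rot":[0,0,0],"fingers":-1},{"dp":[-0.05,-0.0208,0],"delta_rot":[0,0,0],"fingers":-1},{"dp":[-0.05,-0.0208,0],"delta_rot":[0,0,0],"fingers":-1},{"dp":[-0.05,-0.0208,0],"delta_rot":[0,0,0],"fingers":-1},{"dp":[-0.05,-0.0208,0],"delta_rot":[0,0,0],"fingers":-1},{"dp":[-0.05,-0.0208,0],"delta_rot":[0,0,0],"fingers":-1},{"dp":[-0.05,-0.0208,0],"delta_rot":[0,0,0],"fingers":-1},{"dp":[-0.05,-0.0208,0],"delta_rot":[0,0,0],"fingers":-1},{"dp":[-0.05,-0.0208,0],"delta_rot":[0,0,0],"fingers":-1},{"dp":[0,0,0],"delta_rot":[0,0,0],"fingers":-1},{"dp":[0,0,0],"delta_rot":[0,0,0],"fingers":-1}]' && python3 -m crank '[{"dp":[0,0,0.04],"delta_rot":[0,0,0],"fingers":-1},{"dp":[0,0,0.06],"delta_rot":[0,0,0],"fingers":-1},{"dp":[0,0,0.06],"delta_rot":[0,0,0],"fingers":-1},{"dp":[0,0,0.04],"delta_rot":[0,0,0],"fingers":-1},{"dp":[0,0,0],"delta_rot":[0,0,0],"fingers":-1},{"dp":[0,0,0],"delta_rot":[0,0,0],"fingers":-1},{"dp":[-0.03,0,0],"delta_rot":[0,0,0],"fingers":-1},{"dp":[-0.02,0,0],"delta_rot":[0,0,0],"fingers":-1},{"dp":[-0.01,0,0],"delta_rot":[0,0,0],"fingers":-1},{"dp":[0,0,0],"delta_rot":[0,0,0],"fingers":-1},{"dp":[0,0,0],"delta_rot":[0,0,0],"fingers":-1},{"dp":[0,0,0],"delta_rot":[0,0,0],"fingers":-1}]'; python3 g.py 0.5225 0.0514 0.18 94.7
```

```text
t: 9.4
tcp_pos: [0.5181, 0.0937, 0.2828]
tool_rot: [0.68, 0.734, -0.001, -0.002]
force: [0.0, 0.5, 1.7]
finger_gap: 0.001
gripper_force: 0.0
t: 10.4
tcp_pos: [0.5216, 0.065, 0.1849]
tool_rot: [0.679, 0.734, 0.0, 0.0]
force: [0.5, 0.1, 0.2]
finger_gap: 0.0
gripper_force: 0.0
t 10.4 tcp [0.5216 0.065  0.1849] psi 94.52 tilt 0.05 F [0.5 0.1 0.2] gap 0.0 gf 0.0 q6 -0.17
 dp total [-0.0272 -0.0003  0.0099] min rows 0.3
 dp if turned first [-0.0272 -0.0004  0.0099]  rotz total -0.0005 rows 0.0
```

```bash
python3 -m crank '[{"dp":[-0.012,0,0],"delta_rot":[0,0,0],"fingers":-1},{"dp":[-0.008,0,0],"delta_rot":[0,0,0],"fingers":-1},{"dp":[0,0,0],"delta_rot":[0,0,0],"fingers":-1},{"dp":[0,0,0],"delta_rot":[0,0,0],"fingers":-1}]' | grep -E 'tcp|force'; for i in 1 2 3; do python3 -m crank '[{"dp":[-0.004,0,0],"delta_rot":[0,0,0],"fingers":-1},{"dp":[0,0,0],"delta_rot":[0,0,0],"fingers":-1},{"dp":[0,0,0],"delta_rot":[0,0,0],"fingers":-1}]'| grep -E 'tcp|force:'; done
```

```text
tcp_pos: [0.5223, 0.0546, 0.1844]
force: [-0.1, -0.6, 0.4]
gripper_force: 0.0
tcp_pos: [0.5224, 0.0528, 0.1844]
force: [0.6, 0.7, 0.6]
gripper_force: 0.0
tcp_pos: [0.5225, 0.0511, 0.1844]
force: [0.1, 1.0, 0.7]
gripper_force: 0.8
tcp_pos: [0.5226, 0.0494, 0.1844]
force: [0.2, 5.2, 0.5]
gripper_force: 2.5
```

```bash
python3 -m crank '[{"dp":[-0.004,0,0],"delta_rot":[0,0,0],"fingers":-1},{"dp":[-0.004,0,0],"delta_rot":[0,0,0],"fingers":-1},{"dp":[-0.004,0,0],"delta_rot":[0,0,0],"fingers":-1},{"dp":[0,0,0],"delta_rot":[0,0,0],"fingers":-1},{"dp":[0,0,0],"delta_rot":[0,0,0],"fingers":-1}]'| grep -E 'tcp|force:'
```

```text
tcp_pos: [0.5231, 0.0432, 0.1844]
force: [0.7, 4.9, 0.1]
gripper_force: 2.4
```

```bash
python3 -m crank '[{"dp":[-0.001,0,0],"delta_rot":[0,0,0],"fingers":-1},{"dp":[0,0,0],"delta_rot":[0,0,0],"fingers":-1},{"dp":[0.05,0,0],"delta_rot":[0,0,0],"fingers":-1},{"dp":[0.05,0,0],"delta_rot":[0,0,0],"fingers":-1},{"dp":[0.05,0,0],"delta_rot":[0,0,0],"fingers":-1},{"dp":[0.05,0,0],"delta_rot":[0,0,0],"fingers":-1},{"dp":[0.05,0,0],"delta_rot":[0,0,0],"fingers":-1},{"dp":[0.05,0,0],"delta_rot":[0,0,0],"fingers":-1},{"dp":[0.05,0,0],"delta_rot":[0,0,0],"fingers":-1},{"dp":[0.05,0,0],"delta_rot":[0,0,0],"fingers":-1},{"dp":[0,0,0],"delta_rot":[0,0,0],"fingers":-1},{"dp":[0,0,0],"delta_rot":[0,0,0],"fingers":-1}]'; python3 -m crank '[{"dp":[0,0,-0.06],"delta_rot":[0,0,0],"fingers":-1},{"dp":[0,0,-0.08],"delta_rot":[0,0,0],"fingers":-1},{"dp":[0,0,-0.08],"delta_rot":[0,0,0],"fingers":-1},{"dp":[0,0,-0.06],"delta_rot":[0,0,0],"fingers":0.3},{"dp":[0,0,0],"delta_rot":[0,0,0],"fingers":0.3},{"dp":[0,0,0],"delta_rot":[0,0,0],"fingers":0.3}]'
python3 g.py 0.463 -0.409 0.32 -14
python3 -c "
from h import *
snap('scene','c4')
P=cloud('c4');z=P[...,2];m=((z>.1465)&(z<.172)&(P[...,0]>.3)&(P[...,0]<.7)&(P[...,1]>-.5)&(P[...,1]<.3)).astype(np.uint8)
for (a,b) in ((.1465,.1555),(.156,.172)):
  m=((z>a)&(z<b)&(P[...,0]>.3)&(P[...,0]<.7)&(P[...,1]>-.5)&(P[...,1]<.3)).astype(np.uint8)
  k,L,st,_=cv2.connectedComponentsWithStats(m)
  for i in range(1,k):
    if st[i,4]>100:
      Q=P[L==i];r=cv2.minAreaRect((Q[:,:2]*1000).astype(np.float32));print(a,np.round(r[0],1),np.round(r[1],1),round(r[2],1))
"
```

```text
t: 12.9
tcp_pos: [0.5075, 0.2422, 0.1844]
tool_rot: [0.677, 0.736, -0.0, 0.001]
force: [-0.7, -0.2, -0.0]
finger_gap: 0.003
gripper_force: 0.0
t: 13.4
tcp_pos: [0.5086, 0.2404, 0.3266]
tool_rot: [0.679, 0.734, 0.002, 0.002]
force: [-0.3, -0.1, -0.7]
finger_gap: 0.417
gripper_force: 0.0
t 13.4 tcp [0.5086 0.2404 0.3266] psi 94.45 tilt 0.31 F [-0.3 -0.1 -0.7] gap 0.417 gf 0.0 q6 0.17
 dp total [-1.2878 -0.1918  0.0129] min rows 15.6
 dp if turned first [0.2257 1.2823 0.0133]  rotz total 0.3012 rows 15.1
0.1465 [ 453.7 -131.7] [ 75.3 281.4] 4.8
0.1465 [ 645.5 -117. ] [ 24.7 283.2] 4.7
0.1465 [550.8 175.9] [161.5  15.6] 4.7
0.156 [ 470.8 -168.4] [45.6 65. ] 2.9
0.156 [ 542.6 -160.7] [36.5 71.2] 1.9
0.156 [ 604.5 -157.6] [41.8 70.3] 11.7
0.156 [531.3 -70.9] [37.2 69.4] 10.9
0.156 [599.5 -67. ] [42.8 68.7] 14.3
```

View pics/c4.png

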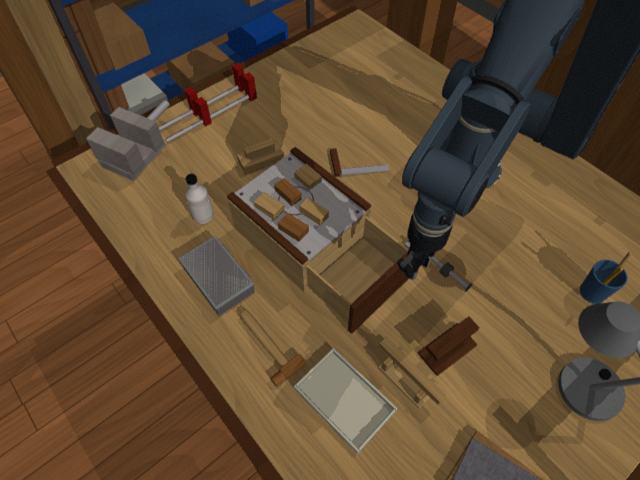

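The scene view shows the drawer open at (360,280), with all five offcuts still on the plate. Next, turn and move above the block.

```bash
python3 -m crank '[{"dp":[0,0,0],"delta_rot":[0,0,0.0199],"fingers":0.3},{"dp":[0,0,0],"delta_rot":[0,0,0.0199],"fingers":0.3},{"dp":[0,0,0],"delta_rot":[0,0,0.0199],"fingers":0.3},{"dp":[0,0,0],"delta_rot":[0,0,0.0199],"fingers":0.3},{"dp":[0,0,0],"delta_rot":[0,0,0.0199],"fingers":0.3},{"dp":[0,0,0],"delta_rot":[0,0,0.0199],"fingers":0.3},{"dp":[0,0,0],"delta_rot":[0,0,0.0199],"fingers":0.3},{"dp":[0,0,0],"delta_rot":[0,0,0.0199],"fingers":0.3},{"dp":[0,0,0],"delta_rot":[0,0,0.0199],"fingers":0.3},{"dp":[0,0,0],"delta_rot":[0,0,0.0199],"fingers":0.3},{"dp":[0,0,0],"delta_rot":[0,0,0.0199],"fingers":0.3},{"dp":[0,0,0],"delta_rot":[0,0,0.0199],"fingers":0.3}]' | grep tcp;  python3 -m crank '[{"dp":[0,0,0],"delta_rot":[0,0,0.0199],"fingers":0.3},{"dp":[0,0,0],"delta_rot":[0,0,0.0199],"fingers":0.3},{"dp":[0,0,0],"delta_rot":[0,0,0.0199],"fingers":0.3},{"dp":[0,0,0],"delta_rot":[0,0,0.003],"fingers":0.3},{"dp":[0.0125,0.0712,0],"delta_rot":[0,0,0],"fingers":0.3},{"dp":[0.0125,0.0712,0],"delta_rot":[0,0,0],"fingers":0.3},{"dp":[0.0125,0.0712,0],"delta_rot":[0,0,0],"fingers":0.3},{"dp":[0.0125,0.0712,0],"delta_rot":[0,0,0],"fingers":0.3},{"dp":[0.0125,0.0712,0],"delta_rot":[0,0,0],"fingers":0.3},{"dp":[0.0125,0.0712,0],"delta_rot":[0,0,0],"fingers":0.3}]' | grep tcp;  python3 -m crank '[{"dp":[0.0125,0.0712,0],"delta_rot":[0,0,0],"fingers":0.3},{"dp":[0.0125,0.0712,0],"delta_rot":[0,0,0],"fingers":0.3},{"dp":[0.0125,0.0712,0],"delta_rot":[0,0,0],"fingers":0.3},{"dp":[0.0125,0.0712,0],"delta_rot":[0,0,0],"fingers":0.3},{"dp":[0.0125,0.0712,0],"delta_rot":[0,0,0],"fingers":0.3},{"dp":[0.0125,0.0712,0],"delta_rot":[0,0,0],"fingers":0.3},{"dp":[0.0125,0.0712,0],"delta_rot":[0,0,0],"fingers":0.3},{"dp":[0.0125,0.0712,0],"delta_rot":[0,0,0],"fingers":0.3},{"dp":[0.0125,0.0712,0],"delta_rot":[0,0,0],"fingers":0.3},{"dp":[0,0,0],"delta_rot":[0,0,0],"fingers":0.3},{"dp":[0,0,0],"delta_rot":[0,0,0],"fingers":0.3},{"dp":[0,0,0],"delta_rot":[0,0,0],"fingers":0.3}]' | grep tcp
python3 -c "
from h import *
snap('wrist','w5')
P=cloud('w5');z=P[...,2]
for (a,b) in ((.06,.075),(.028,.04)):
  m=((z>a)&(z<b)&(P[...,1]<-.3)).astype(np.uint8)
  k,L,st,_=cv2.connectedComponentsWithStats(m)
  for i in range(1,k):
    if st[i,4]>300:
      Q=P[L==i];r=cv2.minAreaRect((Q[:,:2]*1000).astype(np.float32));print(a,np.round(r[0],1),np.round(r[1],1),round(r[2],1),np.median(Q[:,2]))
go([.464,-.408,.11],-14)
"
```

```text
tcp_pos: [0.5066, 0.2406, 0.3219]
tcp_pos: [0.491, 0.0235, 0.323]
tcp_pos: [0.4684, -0.2986, 0.3229]
0.06 [ 462.4 -410.1] [24.7 89.6] 75.6 0.06822448336755932
0.028 [ 462.8 -410.5] [ 60.5 128.9] 76.2 0.03432320889519164
t 16.33 tcp [ 0.4687 -0.2979  0.3233] psi -13.91 tilt 0.19 F [ 0.5  1.1 -0.7] gap 0.65 gf 0.0 q6 1.05
 dp total [0.045  0.2168 0.426 ] min rows 5.8
 dp if turned first [0.0441 0.2159 0.4266]  rotz total 0.0003 rows 0.0
```

View pics/w5.png

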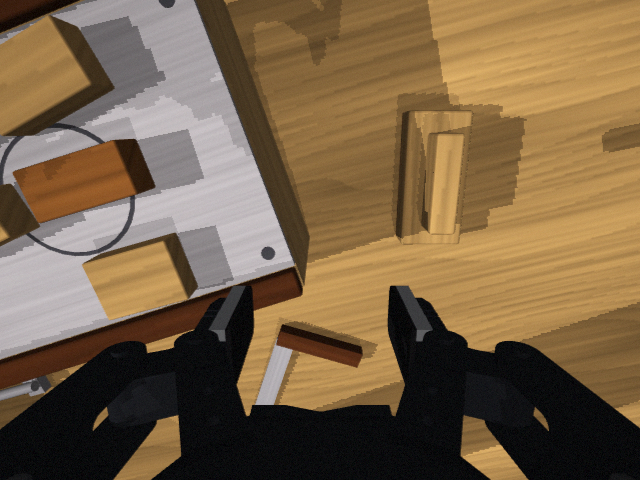

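The wrist view shows the block at (437,178), with the plate clear of it on the left. It lies at (462.6, -410.3) mm, heading -14°, rib top 68 mm.

```bash
python3 -m crank '[{"dp":[0.0084,0.0442,0],"delta_rot":[0,0,0],"fingers":0.3},{"dp":[0.0084,0.0442,0],"delta_rot":[0,0,0],"fingers":0.3},{"dp":[0.0084,0.0442,0],"delta_rot":[0,0,0],"fingers":0.3},{"dp":[0.0084,0.0442,0],"delta_rot":[0,0,0],"fingers":0.3},{"dp":[0.0084,0.0442,0.03],"delta_rot":[0,0,0],"fingers":0.3},{"dp":[0,0,0.07],"delta_rot":[0,0,0],"fingers":0.3},{"dp":[0,0,0.07],"delta_rot":[0,0,0],"fingers":0.3},{"dp":[0,0,0.07],"delta_rot":[0,0,0],"fingers":0.3},{"dp":[0,0,0.07],"delta_rot":[0,0,0],"fingers":0.3},{"dp":[0,0,0.04],"delta_rot":[0,0,0],"fingers":0.3},{"dp":[0,0,0.02],"delta_rot":[0,0,0],"fingers":0.3},{"dp":[0,0,0],"delta_rot":[0,0,0],"fingers":0.3}]' | grep tcp
python3 -m crank '[{"dp":[0,0,0],"delta_rot":[0,0,0],"fingers":0.3},{"dp":[0,0,0],"delta_rot":[0,0,0],"fingers":0.3}]' | grep force:
python3 g.py 0.4626 -0.4103 0.115 -14.1
```

```text
tcp_pos: [0.4626, -0.4088, 0.1369]
force: [0.2, -0.7, 1.0]
gripper_force: 0.0
t 17.5 tcp [ 0.4642 -0.4117  0.1412] psi -13.91 tilt 0.19 F [ 0.2 -0.7  1. ] gap 0.648 gf 0.0 q6 0.91
 dp total [-0.0038 -0.0021  0.0523] min rows 0.6
 dp if turned first [-0.0037 -0.002   0.0523]  rotz total 0.0005 rows 0.0
```

```bash
python3 -m crank '[{"dp":[-0.0035,-0.002,0.025],"delta_rot":[0,0,0],"fingers":0.3},{"dp":[0,0,0.017],"delta_rot":[0,0,0],"fingers":0.3},{"dp":[0,0,0.01],"delta_rot":[0,0,0],"fingers":0.3},{"dp":[0,0,0],"delta_rot":[0,0,0],"fingers":0.3},{"dp":[0,0,0],"delta_rot":[0,0,0],"fingers":0.3},{"dp":[0,0,0],"delta_rot":[0,0,0],"fingers":-1},{"dp":[0,0,0],"delta_rot":[0,0,0],"fingers":-1},{"dp":[0,0,0],"delta_rot":[0,0,0],"fingers":-1},{"dp":[0,0,0],"delta_rot":[0,0,0],"fingers":-1},{"dp":[0,0,0],"delta_rot":[0,0,0],"fingers":-1},{"dp":[0,0,0],"delta_rot":[0,0,0],"fingers":-1},{"dp":[0,0,0],"delta_rot":[0,0,0],"fingers":-1}]' 80
python3 g.py 0.4626 -0.4103 0.30 4.7
```

```text
t: 18.5
tcp_pos: [0.4619, -0.4104, 0.1141]
tool_rot: [0.993, -0.122, 0.0, 0.0]
force: [-1.0, -0.3, 5.3]
finger_gap: 0.267
gripper_force: 79.1
t 18.5 tcp [ 0.4619 -0.4104  0.1141] psi -13.98 tilt 0.07 F [-1.  -0.3  5.3] gap 0.267 gf 79.1 q6 0.91
 dp total [ 1.700e-03 -3.000e-04 -3.719e-01] min rows 4.5
 dp if turned first [ 1.500e-03 -1.000e-04 -3.719e-01]  rotz total -0.0519 rows 2.6
```

```bash
python3 -m crank '[{"dp":[0,0,-0.04],"delta_rot":[0,0,0],"fingers":-1},{"dp":[0,0,-0.08],"delta_rot":[0,0,0],"fingers":-1},{"dp":[0,0,-0.08],"delta_rot":[0,0,0],"fingers":-1},{"dp":[0,0,-0.08],"delta_rot":[0,0,0],"fingers":-1},{"dp":[0,0,-0.07],"delta_rot":[0,0,0],"fingers":-1},{"dp":[0,0,-0.04],"delta_rot":[0,0,-0.0172],"fingers":-1},{"dp":[0,0,0],"delta_rot":[0,0,-0.0172],"fingers":-1},{"dp":[0,0,0],"delta_rot":[0,0,-0.0172],"fingers":-1},{"dp":[0,0,0],"delta_rot":[0,0,0],"fingers":-1},{"dp":[0,0,0],"delta_rot":[0,0,0],"fingers":-1},{"dp":[0,0,0],"delta_rot":[0,0,0],"fingers":-1}]'
python3 g.py 0.5129 -0.2353 0.31 4.7
```

```text
t: 19.42
tcp_pos: [0.4614, -0.4095, 0.3072]
tool_rot: [0.999, 0.039, -0.001, -0.001]
force: [-0.6, -0.3, -3.2]
finger_gap: 0.267
gripper_force: 79.2
t 19.42 tcp [ 0.4614 -0.4095  0.3072] psi 4.47 tilt 0.15 F [-0.6 -0.3 -3.2] gap 0.267 gf 79.2 q6 0.59
 dp total [ 0.1299 -0.3392 -0.0051] min rows 4.4
 dp if turned first [ 0.1313 -0.3387 -0.0057]  rotz total -0.0006 rows 0.0
```

```bash
python3 -m crank '[{"dp":[0.0217,-0.0565,-0.001],"delta_rot":[0,0,0],"fingers":-1},{"dp":[0.0217,-0.0565,-0.001],"delta_rot":[0,0,0],"fingers":-1},{"dp":[0.0217,-0.0565,-0.001],"delta_rot":[0,0,0],"fingers":-1},{"dp":[0.0217,-0.0565,-0.001],"delta_rot":[0,0,0],"fingers":-1},{"dp":[0.0217,-0.0565,-0.001],"delta_rot":[0,0,0],"fingers":-1},{"dp":[0.0217,-0.0565,-0.001],"delta_rot":[0,0,0],"fingers":-1},{"dp":[0,0,0],"delta_rot":[0,0,0],"fingers":-1},{"dp":[0,0,0],"delta_rot":[0,0,0],"fingers":-1},{"dp":[0,0,0],"delta_rot":[0,0,0],"fingers":-1}]'|grep tcp
cat > plate.py <<'E'
from h import *
import sys
c=np.array([.5369,-.125]);f=np.array([-.082,.9966]);w=np.array([.9966,.082])
n=sys.argv[2];snap(sys.argv[1],n);P=cloud(n);z=P[...,2]
S=(P[...,:2]-c)@f;W=(P[...,:2]-c)@w
m=((z>.150)&(z<.173)&(abs(W)<.098)&(S<.2)&(S>-.15)).astype(np.uint8)
k,L,st,_=cv2.connectedComponentsWithStats(m)
for i in range(1,k):
    if st[i,4]>80:
        a=L==i;print('s',np.round(np.percentile(S[a],[1,99])*1000),'w',np.round(np.percentile(W[a],[1,99])*1000),'z',np.round(np.percentile(z[a],[50,98]),3),st[i,4])
E
python3 plate.py wrist w6; python3 g.py 0.5129 -0.2353 0.257 4.7
```

```text
tcp_pos: [0.513, -0.2359, 0.311]
s [17. 67.] w [44. 88.] z [0.166 0.168] 8434
s [-72.  -6.] w [42. 86.] z [0.166 0.168] 10218
s [-66.  -5.] w [-63.  19.] z [0.168 0.17 ] 9145
s [19. 80.] w [-20.  17.] z [0.168 0.17 ] 6850
t 20.22 tcp [ 0.513  -0.2366  0.3111] psi 4.54 tilt 0.03 F [ 0.4 -0.3 -2.2] gap 0.268 gf 79.5 q6 0.86
 dp total [ 1.000e-04 -2.500e-03  1.082e-01] min rows 1.3
 dp if turned first [ 1.000e-04 -2.500e-03  1.082e-01]  rotz total -0.0005 rows 0.0
```

View pics/w6.png

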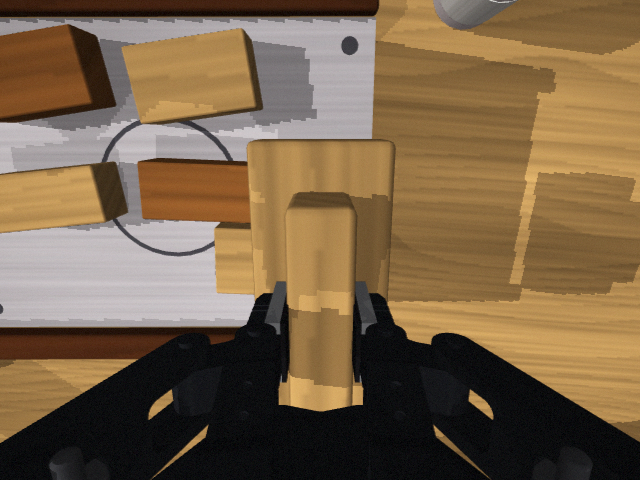

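The wrist view shows the block held level at (322,240), behind the offcuts at (195,75), (190,190) and (235,260). Descending and making pass 1.

```bash
python3 -m crank '[{"dp":[0,0.003,0.02],"delta_rot":[0,0,0],"fingers":-1},{"dp":[0,0,0.03],"delta_rot":[0,0,0],"fingers":-1},{"dp":[0,0,0.03],"delta_rot":[0,0,0],"fingers":-1},{"dp":[0,0,0.02],"delta_rot":[0,0,0],"fingers":-1},{"dp":[0,0,0.008],"delta_rot":[0,0,0],"fingers":-1},{"dp":[0,0,0],"delta_rot":[0,0,0],"fingers":-1},{"dp":[0,0,0],"delta_rot":[0,0,0],"fingers":-1},{"dp":[0,0,0],"delta_rot":[0,0,0],"fingers":-1}]'
python3 g.py 0.5129 -0.2353 0.257 4.7
```

```text
t: 20.88
tcp_pos: [0.5172, -0.2418, 0.2729]
tool_rot: [0.999, 0.039, 0.008, 0.007]
force: [-12.3, 5.5, 74.8]
finger_gap: 0.266
gripper_force: 106.0
t 20.88 tcp [ 0.5172 -0.2418  0.2729] psi 4.5 tilt 1.22 F [-12.3   5.5  74.8] gap 0.266 gf 106.0 q6 0.86
 dp total [-0.0081 -0.0141  0.0315] min rows 0.4
 dp if turned first [-0.0075 -0.0137  0.0318]  rotz total -0.0006 rows 0.0
```

The block landed on an offcut that had been knocked back underneath it, at (235,260) in the last picture. Lifting straight away.

```bash
python3 -m crank '[{"dp":[0,0,-0.03],"delta_rot":[0,0,0],"fingers":-1},{"dp":[0,0,-0.04],"delta_rot":[0,0,0],"fingers":-1},{"dp":[0,0,-0.04],"delta_rot":[0,0,0],"fingers":-1},{"dp":[0,0,-0.04],"delta_rot":[0,0,0],"fingers":-1},{"dp":[0,0.05,0],"delta_rot":[0,0,0],"fingers":-1},{"dp":[0,0.05,0],"delta_rot":[0,0,0],"fingers":-1},{"dp":[0,0.05,0],"delta_rot":[0,0,0],"fingers":-1},{"dp":[0,0,0],"delta_rot":[0,0,0],"fingers":-1},{"dp":[0,0,0],"delta_rot":[0,0,0],"fingers":-1},{"dp":[0,0,0],"delta_rot":[0,0,0],"fingers":-1}]'
python3 plate.py wrist w7; python3 g.py 0.5129 -0.2353 0.257 4.7; python3 -c "
from h import *
snap('side','s7');snap('scene','c7')
P=cloud('w7');z=P[...,2]
# block: rib & base tops
for (a,b) in ((.19,.235),(.235,.29)):
  m=((z>a)&(z<b));Q=P[m];print(a,len(Q),np.round(np.percentile(Q,[2,50,98],axis=0),4).tolist())
"
```

```text
t: 21.72
tcp_pos: [0.5183, -0.3126, 0.3312]
tool_rot: [0.999, 0.039, -0.001, -0.001]
force: [-0.1, 1.2, -2.3]
finger_gap: 0.261
gripper_force: 84.7
s [-73.  -6.] w [42. 86.] z [0.166 0.168] 9120
s [-103.   -5.] w [-64.  19.] z [0.163 0.169] 12594
s [18. 23.] w [-15.  17.] z [0.158 0.168] 1020
t 21.77 tcp [ 0.5184 -0.3119  0.3314] psi 4.54 tilt 0.14 F [ 0.8  0.2 -3.1] gap 0.263 gf 84.7 q6 0.77
 dp total [ 0.0014 -0.1534  0.1491] min rows 2.6
 dp if turned first [ 0.0016 -0.1536  0.1488]  rotz total -0.0004 rows 0.0Traceback (most recent call last):
  File "<string>", line 7, in <module>
    m=((z>a)&(z<b));Q=P[m];print(a,len(Q),np.round(np.percentile(Q,[2,50,98],axis=0),4).tolist())
                                                   ~~~~~~~~~~~~~^^^^^^^^^^^^^^^^^^^^
    return _quantile_unchecked(
        a, q, axis, out, overwrite_input, method, keepdims, weights)
    return _ureduce(a,
                    func=_quantile_ureduce_func,
    ...<5 lines>...
                    overwrite_input=overwrite_input,
                    method=method)
    r = func(a, **kwargs)
    result = _quantile(arr,
                       quantiles=q,
    ...<2 lines>...
                       out=out,
                       weights=wgt)
    slices_having_nans = np.isnan(arr[-1, ...])
                                  ~~~^^^^^^^^^
IndexError: index -1 is out of bounds for axis 0 with size 0
```

View pics/w7.png

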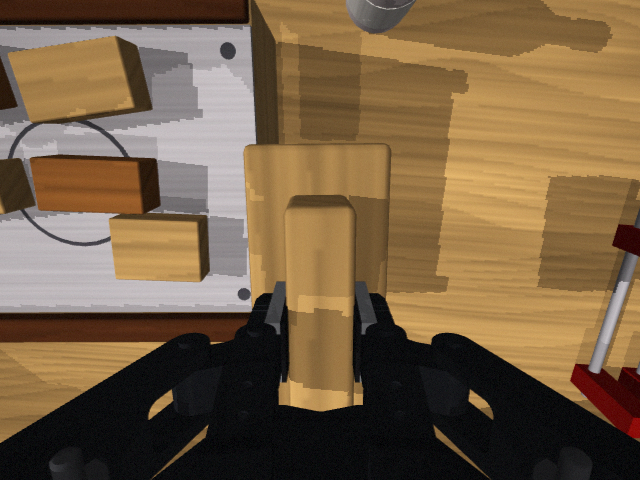

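The wrist view shows the knocked offcut at (160,247), now reaching back to s = -103 mm. The block still looks square in the grip. I check the sole height with the fixed cameras.

```bash
python3 -c "
from h import *
t=np.array([.5184,-.3119,.3314])
for n in('s7','c7'):
  P=cloud(n)-t; m=(abs(P[...,0])<.08)&(abs(P[...,1])<.045)&(P[...,2]<-.03)&(P[...,2]>-.14);Q=P[m]
  print(n,len(Q))
  h,e=np.histogram(Q[:,2],bins=np.arange(-.14,-.03,.004))
  for a,b in zip(e,h):
    if b: q=Q[(Q[:,2]>=a)&(Q[:,2]<a+.004)];print(round(a,3),b,np.round(q.min(0)*1000),np.round(q.max(0)*1000))
"
python3 - <<'E'
import cv2
im=cv2.imread('pics/s7.png');cv2.imwrite('pics/s7c.png',cv2.resize(im[60:240,240:480],(800,600)))
E
```

```text
s7 1402
-0.116 15 [ -19.   25. -114.] [  57.   37. -112.]
-0.112 57 [ -68.   21. -112.] [  58.   36. -108.]
-0.108 73 [ -65.   23. -108.] [  61.   40. -104.]
-0.104 61 [ -68.   23. -104.] [  60.   40. -100.]
-0.1 80 [ -67.   22. -100.] [ 60.  40. -96.]
-0.096 73 [-67.  20. -96.] [ 60.  38. -92.]
-0.092 77 [-67.  24. -92.] [ 61.  39. -88.]
-0.088 76 [-66. -23. -88.] [ 63.  38. -84.]
-0.084 165 [-66. -19. -84.] [ 64.  36. -80.]
-0.08 196 [-66. -30. -80.] [ 55.  36. -76.]
-0.076 58 [-65.  -9. -76.] [ 42.  32. -72.]
-0.072 52 [-44.   7. -72.] [ 42.  22. -68.]
-0.068 48 [-43.   6. -68.] [ 43.  24. -64.]
-0.064 51 [-46.   7. -64.] [ 43.  26. -60.]
-0.06 51 [-45.   4. -60.] [ 43.  29. -56.]
-0.056 61 [-45.   2. -56.] [ 43.  28. -52.]
-0.052 60 [-45.  -9. -52.] [ 45.  26. -48.]
-0.048 103 [-44. -13. -48.] [ 45.  27. -44.]
-0.044 29 [-42.  -7. -44.] [  8.  28. -40.]
-0.04 12 [ -8.  15. -40.] [  8.  28. -36.]
-0.036 4 [ -7.  23. -35.] [  2.  26. -34.]
c7 1326
-0.116 10 [  22.  -19. -115.] [  64.   37. -112.]
-0.112 41 [ -61.  -17. -112.] [  64.   37. -108.]
-0.108 41 [ -62.  -19. -108.] [  65.   38. -104.]
-0.104 59 [ -67.  -18. -104.] [  66.   38. -100.]
-0.1 59 [ -61.  -19. -100.] [ 65.  38. -96.]
-0.096 56 [-66. -12. -96.] [ 65.  39. -92.]
-0.092 64 [-67. -19. -92.] [ 66.  39. -88.]
-0.088 66 [-67. -17. -88.] [ 68.  37. -84.]
-0.084 143 [-68. -25. -84.] [ 67.  38. -80.]
-0.08 250 [-65. -19. -80.] [ 64.  37. -76.]
-0.076 145 [-66. -13. -76.] [ 58.  38. -72.]
-0.072 30 [-60.   7. -72.] [ 45.  22. -68.]
-0.068 40 [-37.  -5. -68.] [ 46.  23. -64.]
-0.064 38 [-42.   1. -64.] [ 46.  26. -60.]
-0.06 34 [-42.  -0. -60.] [ 46.  25. -56.]
-0.056 29 [-42. -18. -56.] [ 47.  25. -52.]
-0.052 31 [-42. -17. -52.] [ 47.  26. -48.]
-0.048 100 [ -7. -24. -48.] [ 46.  29. -44.]
-0.044 57 [-19. -12. -44.] [ 44.  29. -40.]
-0.04 14 [  2. -16. -40.] [ 41.  28. -36.]
-0.036 10 [  2. -16. -36.] [ 13.  28. -32.]
```

View pics/s7c.png

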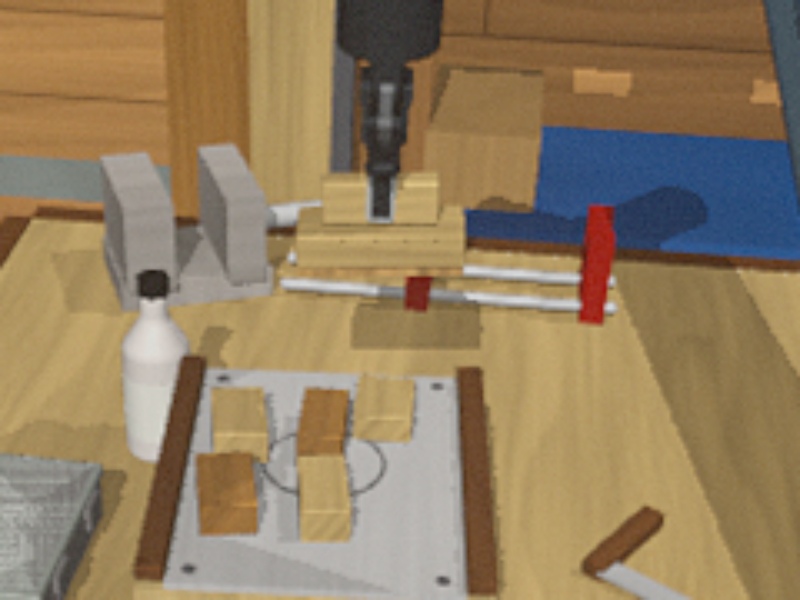

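The block has not slipped: its sole is still about 114 mm below the TCP. The crop shows the plate layout, with the knocked offcut at (388,408). I descend behind the plate and sweep from there.

```bash
python3 -m crank '[{"dp":[0.007,0,0.03],"delta_rot":[0,0,0],"fingers":-1},{"dp":[0,0,0.04],"delta_rot":[0,0,0],"fingers":-1},{"dp":[0,0,0.04],"delta_rot":[0,0,0],"fingers":-1},{"dp":[0,0,0.028],"delta_rot":[0,0,0],"fingers":-1},{"dp":[0,0,0.008],"delta_rot":[0,0,0],"fingers":-1},{"dp":[0,0,0],"delta_rot":[0,0,0],"fingers":-1},{"dp":[0,0,0],"delta_rot":[0,0,0],"fingers":-1},{"dp":[0,0,0],"delta_rot":[0,0,0],"fingers":-1},{"dp":[0,0,0],"delta_rot":[0,0,0],"fingers":-1}]'
python3 g.py 0.5185 -0.2668 0.258 4.7
```

```text
t: 22.62
tcp_pos: [0.5232, -0.3121, 0.2608]
tool_rot: [0.999, 0.04, 0.001, 0.001]
force: [0.5, -0.3, -2.1]
finger_gap: 0.266
gripper_force: 84.7
t 22.62 tcp [ 0.5232 -0.3121  0.2608] psi 4.61 tilt 0.16 F [ 0.5 -0.3 -2.1] gap 0.266 gf 84.7 q6 0.77
 dp total [-0.0021 -0.0911  0.0054] min rows 1.1
 dp if turned first [-0.0019 -0.0911  0.0056]  rotz total -0.0002 rows 0.0
```

```bash
python3 -m crank '[{"dp":[0,-0.01,0.004],"delta_rot":[0,0,0],"fingers":-1},{"dp":[0,-0.02,0],"delta_rot":[0,0,0],"fingers":-1},{"dp":[0,-0.02,0],"delta_rot":[0,0,0],"fingers":-1},{"dp":[0,-0.02,0],"delta_rot":[0,0,0],"fingers":-1},{"dp":[0,-0.02,0],"delta_rot":[0,0,0],"fingers":-1},{"dp":[0,-0.02,0],"delta_rot":[0,0,0],"fingers":-1},{"dp":[0,-0.02,0],"delta_rot":[0,0,0],"fingers":-1},{"dp":[0,-0.02,0],"delta_rot":[0,0,0],"fingers":-1},{"dp":[0,-0.02,0],"delta_rot":[0,0,0],"fingers":-1},{"dp":[0,-0.02,0],"delta_rot":[0,0,0],"fingers":-1},{"dp":[0,-0.02,0],"delta_rot":[0,0,0],"fingers":-1},{"dp":[0,-0.02,0],"delta_rot":[0,0,0],"fingers":-1}]' && python3 g.py 0.5266 -0.0004 0.258 4.7 && python3 -m crank '[{"dp":[0,-0.02,0],"delta_rot":[0,0,0],"fingers":-1},{"dp":[0,-0.02,0],"delta_rot":[0,0,0],"fingers":-1},{"dp":[0,-0.02,0],"delta_rot":[0,0,0],"fingers":-1},{"dp":[0,-0.02,0],"delta_rot":[0,0,0],"fingers":-1},{"dp":[0,-0.02,0],"delta_rot":[0,0,0],"fingers":-1},{"dp":[0,-0.02,0],"delta_rot":[0,0,0],"fingers":-1},{"dp":[0,-0.02,0],"delta_rot":[0,0,0],"fingers":-1},{"dp":[0,-0.02,0],"delta_rot":[0,0,0],"fingers":-1},{"dp":[0,-0.02,0],"delta_rot":[0,0,0],"fingers":-1},{"dp":[0,-0.02,0],"delta_rot":[0,0,0],"fingers":-1}]'; python3 g.py 0.4966 -0.003 0.258 4.7; python3 -c "
from h import *
snap('side','s8')"
```

```text
t: 23.62
tcp_pos: [0.5134, -0.1963, 0.2575]
tool_rot: [0.999, 0.04, 0.0, 0.0]
force: [-0.4, -0.8, -3.2]
finger_gap: 0.265
gripper_force: 84.9
t 23.62 tcp [ 0.5134 -0.1963  0.2575] psi 4.6 tilt 0.03 F [-0.4 -0.8 -3.2] gap 0.265 gf 84.9 q6 0.92
 dp total [ 0.0579 -0.3885 -0.0011] min rows 4.7
 dp if turned first [ 0.0585 -0.3884 -0.001 ]  rotz total -0.0003 rows 0.0
t: 24.45
tcp_pos: [0.5052, -0.0964, 0.2574]
tool_rot: [0.999, 0.04, -0.0, -0.0]
force: [-0.4, 0.1, -2.3]
finger_gap: 0.269
gripper_force: 84.9
t 24.45 tcp [ 0.5052 -0.0964  0.2574] psi 4.6 tilt 0.01 F [-0.4  0.1 -2.3] gap 0.269 gf 84.9 q6 1.08
 dp total [-0.0021 -0.1876 -0.0011] min rows 2.2
 dp if turned first [-0.0018 -0.1876 -0.0012]  rotz total -0.0003 rows 0.0
```

View pics/s8.png

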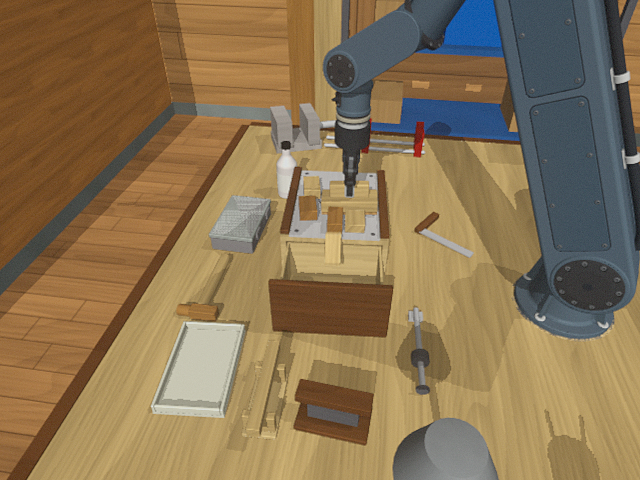

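The side view shows the block sweeping at (350,190). It is pushing three offcuts, at (333,220), (333,247) and (355,222), with the leading one tipping over the edge. Finishing pass 1.

```bash
python3 -m crank '[{"dp":[0,-0.019,0],"delta_rot":[0,0,0],"fingers":-1},{"dp":[0,-0.019,0],"delta_rot":[0,0,0],"fingers":-1},{"dp":[0,-0.019,0],"delta_rot":[0,0,0],"fingers":-1},{"dp":[0,-0.019,0],"delta_rot":[0,0,0],"fingers":-1},{"dp":[0,-0.019,0],"delta_rot":[0,0,0],"fingers":-1},{"dp":[0,-0.019,0],"delta_rot":[0,0,0],"fingers":-1},{"dp":[0,-0.019,0],"delta_rot":[0,0,0],"fingers":-1},{"dp":[0,-0.019,0],"delta_rot":[0,0,0],"fingers":-1},{"dp":[0,-0.019,0],"delta_rot":[0,0,0],"fingers":-1},{"dp":[0,-0.019,0],"delta_rot":[0,0,0],"fingers":-1},{"dp":[0,0,0],"delta_rot":[0,0,0],"fingers":-1},{"dp":[0,0,0],"delta_rot":[0,0,0],"fingers":-1}]' && python3 -m crank '[{"dp":[0,0.02,-0.03],"delta_rot":[0,0,0],"fingers":-1},{"dp":[0,0.06,-0.06],"delta_rot":[0,0,0],"fingers":-1},{"dp":[0,0.06,-0.06],"delta_rot":[0,0,0],"fingers":-1},{"dp":[0,0.075,0],"delta_rot":[0,0,0],"fingers":-1},{"dp":[0,0.075,0],"delta_rot":[0,0,0],"fingers":-1},{"dp":[0,0.075,0],"delta_rot":[0,0,0],"fingers":-1},{"dp":[0,0.075,0],"delta_rot":[0,0,0],"fingers":-1},{"dp":[0,0.075,0],"delta_rot":[0,0,0],"fingers":-1},{"dp":[0,0.075,0],"delta_rot":[0,0,0],"fingers":-1},{"dp":[0.02,0.05,0],"delta_rot":[0,0,0],"fingers":-1},{"dp":[0,0,0],"delta_rot":[0,0,0],"fingers":-1},{"dp":[0,0,0],"delta_rot":[0,0,0],"fingers":-1}]'; python3 plate.py side s9; python3 g.py 0.582 -0.306 0.257 4.7
```

```text
t: 25.5
tcp_pos: [0.4977, -0.0022, 0.2574]
tool_rot: [0.999, 0.041, -0.0, 0.0]
force: [-0.5, -0.1, -2.4]
finger_gap: 0.266
gripper_force: 84.6
t: 26.5
tcp_pos: [0.533, -0.3221, 0.3306]
tool_rot: [0.999, 0.039, -0.0, -0.0]
force: [-0.1, 0.5, -3.1]
finger_gap: 0.268
gripper_force: 84.5
s [-69.  87.] w [42. 87.] z [0.165 0.167] 685
t 26.55 tcp [ 0.5326 -0.3204  0.3305] psi 4.51 tilt 0.12 F [-0.2  0.5 -2.8] gap 0.269 gf 84.5 q6 0.77
 dp total [ 0.1009 -0.0206  0.1469] min rows 2.2
 dp if turned first [ 0.1007 -0.0205  0.147 ]  rotz total -0.0005 rows 0.0
```

View pics/s9.png

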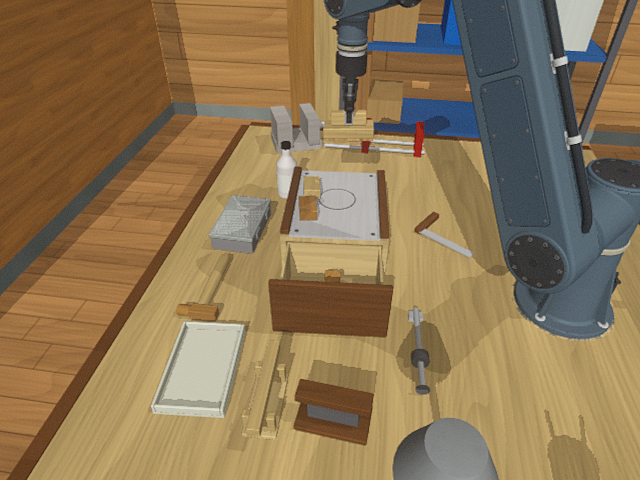

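Three offcuts are in the drawer, and the two left on the plate are at (311,187) and (308,207). Pass 2 covers the other side.

```bash
python3 -m crank '[{"dp":[0.034,-0.007,0],"delta_rot":[0,0,0],"fingers":-1},{"dp":[0.034,-0.007,0],"delta_rot":[0,0,0],"fingers":-1},{"dp":[0.033,-0.006,0.03],"delta_rot":[0,0,0],"fingers":-1},{"dp":[0,0,0.04],"delta_rot":[0,0,0],"fingers":-1},{"dp":[0,0,0.04],"delta_rot":[0,0,0],"fingers":-1},{"dp":[0,0,0.028],"delta_rot":[0,0,0],"fingers":-1},{"dp":[0,0,0.008],"delta_rot":[0,0,0],"fingers":-1},{"dp":[0,0,0],"delta_rot":[0,0,0],"fingers":-1},{"dp":[0,0,0],"delta_rot":[0,0,0],"fingers":-1},{"dp":[0,0,0],"delta_rot":[0,0,0],"fingers":-1}]'|grep force; python3 g.py 0.5828 -0.306 0.2575 4.7; python3 plate.py wrist w10
```

```text
force: [0.4, 1.2, -2.4]
gripper_force: 84.4
t 27.38 tcp [ 0.5834 -0.3059  0.2599] psi 4.62 tilt 0.15 F [ 0.4  1.2 -2.4] gap 0.266 gf 84.4 q6 0.84
 dp total [-0.0012  0.0001  0.0047] min rows 0.1
 dp if turned first [-0.0012  0.0001  0.0047]  rotz total -0.0002 rows 0.0
s [-73. -37.] w [46. 87.] z [0.166 0.168] 8065
```

```bash
python3 -m crank '[{"dp":[0,-0.01,0.004],"delta_rot":[0,0,0],"fingers":-1},{"dp":[0,-0.02,0],"delta_rot":[0,0,0],"fingers":-1},{"dp":[0,-0.02,0],"delta_rot":[0,0,0],"fingers":-1},{"dp":[0,-0.02,0],"delta_rot":[0,0,0],"fingers":-1},{"dp":[0,-0.02,0],"delta_rot":[0,0,0],"fingers":-1},{"dp":[0,-0.02,0],"delta_rot":[0,0,0],"fingers":-1},{"dp":[0,-0.02,0],"delta_rot":[0,0,0],"fingers":-1},{"dp":[0,-0.02,0],"delta_rot":[0,0,0],"fingers":-1},{"dp":[0,-0.02,0],"delta_rot":[0,0,0],"fingers":-1},{"dp":[0,-0.02,0],"delta_rot":[0,0,0],"fingers":-1},{"dp":[0,-0.02,0],"delta_rot":[0,0,0],"fingers":-1},{"dp":[0,-0.02,0],"delta_rot":[0,0,0],"fingers":-1}]' | grep -E 'tcp|force' && python3 -m crank '[{"dp":[0,-0.02,0],"delta_rot":[0,0,0],"fingers":-1},{"dp":[0,-0.02,0],"delta_rot":[0,0,0],"fingers":-1},{"dp":[0,-0.02,0],"delta_rot":[0,0,0],"fingers":-1},{"dp":[0,-0.02,0],"delta_rot":[0,0,0],"fingers":-1},{"dp":[0,-0.02,0],"delta_rot":[0,0,0],"fingers":-1},{"dp":[0,-0.02,0],"delta_rot":[0,0,0],"fingers":-1},{"dp":[0,-0.02,0],"delta_rot":[0,0,0],"fingers":-1},{"dp":[0,-0.02,0],"delta_rot":[0,0,0],"fingers":-1},{"dp":[0,-0.02,0],"delta_rot":[0,0,0],"fingers":-1},{"dp":[0,-0.02,0],"delta_rot":[0,0,0],"fingers":-1}]'| grep -E 'tcp|force'; python3 -m crank '[{"dp":[0,-0.019,0],"delta_rot":[0,0,0],"fingers":-1},{"dp":[0,-0.019,0],"delta_rot":[0,0,0],"fingers":-1},{"dp":[0,-0.019,0],"delta_rot":[0,0,0],"fingers":-1},{"dp":[0,-0.019,0],"delta_rot":[0,0,0],"fingers":-1},{"dp":[0,-0.019,0],"delta_rot":[0,0,0],"fingers":-1},{"dp":[0,-0.019,0],"delta_rot":[0,0,0],"fingers":-1},{"dp":[0,-0.019,0],"delta_rot":[0,0,0],"fingers":-1},{"dp":[0,-0.019,0],"delta_rot":[0,0,0],"fingers":-1},{"dp":[0,-0.019,0],"delta_rot":[0,0,0],"fingers":-1},{"dp":[0,-0.019,0],"delta_rot":[0,0,0],"fingers":-1},{"dp":[0,0,0],"delta_rot":[0,0,0],"fingers":-1},{"dp":[0,0,0],"delta_rot":[0,0,0],"fingers":-1}]'| grep -E 'tcp|force'; python3 -m crank '[{"dp":[0,0,-0.05],"delta_rot":[0,0,0],"fingers":-1},{"dp":[0,0,-0.07],"delta_rot":[0,0,0],"fingers":-1},{"dp":[0,0,-0.05],"delta_rot":[0,0,0],"fingers":-1},{"dp":[0,0,0],"delta_rot":[0,0,0],"fingers":-1},{"dp":[0,0,0],"delta_rot":[0,0,0],"fingers":-1}]' | grep tcp; python3 plate.py side s11; python3 plate.py scene c11; python3 g.py .479 .364 .32 -4.7
python3 - <<'E'
import cv2,numpy as np
a=cv2.imread('pics/s11.png')[160:350,250:420];b=cv2.imread('pics/c11.png')[140:340,220:400]
cv2.imwrite('pics/m11.png',np.hstack([cv2.resize(a,(400,447)),cv2.resize(b,(400,447))]))
E
```

```text
tcp_pos: [0.5736, -0.1904, 0.2564]
force: [-0.5, -0.8, -2.3]
gripper_force: 84.5
tcp_pos: [0.5655, -0.0905, 0.2563]
force: [0.1, -0.9, -2.6]
gripper_force: 84.5
tcp_pos: [0.5579, 0.0038, 0.2563]
force: [-0.5, 0.3, -1.8]
gripper_force: 84.2
tcp_pos: [0.5586, 0.0025, 0.3429]
t 30.78 tcp [0.5571 0.0029 0.3401] psi 4.57 tilt 0.15 F [-0.4 -0.3 -3.5] gap 0.267 gf 84.6 q6 1.3
 dp total [-0.098  -0.7322  0.0409] min rows 8.9
 dp if turned first [-0.2148 -0.7069  0.0402]  rotz total 0.0257 rows 1.3
```

View pics/m11.png

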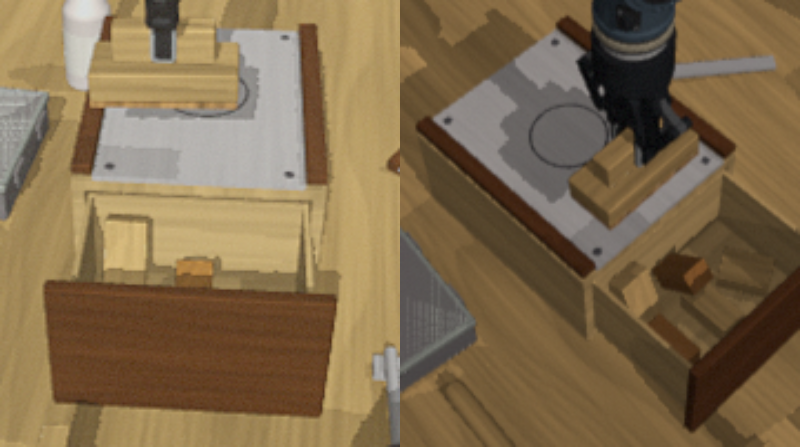

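Both views show an empty plate and five offcuts in the drawer; one stands upright by the left side, well below the rim. Now the block goes to the perch.

```bash
python3 -m crank '[{"dp":[0,0,0],"delta_rot":[0,0,0.0128],"fingers":-1},{"dp":[0,0,0],"delta_rot":[0,0,0.0128],"fingers":-1},{"dp":[-0.0215,-0.0707,0],"delta_rot":[0,0,0],"fingers":-1},{"dp":[-0.0215,-0.0707,0],"delta_rot":[0,0,0],"fingers":-1},{"dp":[-0.0215,-0.0707,0],"delta_rot":[0,0,0],"fingers":-1},{"dp":[-0.0215,-0.0707,0],"delta_rot":[0,0,0],"fingers":-1},{"dp":[-0.0215,-0.0707,0],"delta_rot":[0,0,0],"fingers":-1},{"dp":[-0.0215,-0.0707,0],"delta_rot":[0,0,0],"fingers":-1},{"dp":[-0.0215,-0.0707,0],"delta_rot":[0,0,0],"fingers":-1},{"dp":[-0.0215,-0.0707,0],"delta_rot":[0,0,0],"fingers":-1},{"dp":[-0.0215,-0.0707,0],"delta_rot":[0,0,0],"fingers":-1},{"dp":[-0.0215,-0.0707,0],"delta_rot":[0,0,0],"fingers":-1}]' | grep tcp; python3 -m crank '[{"dp":[0,0,0.04],"delta_rot":[0,0,0],"fingers":-1},{"dp":[0,0,0.06],"delta_rot":[0,0,0],"fingers":-1},{"dp":[0,0,0.06],"delta_rot":[0,0,0],"fingers":-1},{"dp":[0,0,0.06],"delta_rot":[0,0,0],"fingers":-1},{"dp":[0,0,0.04],"delta_rot":[0,0,0],"fingers":-1},{"dp":[0,0,0],"delta_rot":[0,0,0],"fingers":-1},{"dp":[0,0,0],"delta_rot":[0,0,0],"fingers":-1},{"dp":[0,0,0],"delta_rot":[0,0,0],"fingers":-1},{"dp":[0,0,0],"delta_rot":[0,0,0],"fingers":-1}]' | grep tcp; python3 g.py 0.4788 0.3639 0.194 -4.7
python3 -c "
from h import *
snap('side','s12');snap('scene','c12');t=manip.sense()['tcp_pos']
for n in('s12','c12'):
  P=cloud(n)-t; m=(abs(P[...,0])<.08)&(abs(P[...,1])<.05)&(P[...,2]<-.07)&(P[...,2]>-.125);Q=P[m]
  q=Q[(Q[:,2]>-.086)&(Q[:,2]<-.075)];print(n,np.round(cv2.minAreaRect((q[:,:2]*1000).astype(np.float32)),1) if 0 else [np.round(v,1) for v in cv2.minAreaRect((q[:,:2]*1000).astype(np.float32))])
  for a in (-1,1):
    e=Q[(Q[:,0]*a>.03)];print(a,np.round(np.percentile(e[:,2],[1,50]),4))
"
```

```text
tcp_pos: [0.4778, 0.3652, 0.3388]
tcp_pos: [0.4802, 0.3645, 0.2127]
t 32.53 tcp [0.4802 0.3645 0.2127] psi -4.63 tilt 0.17 F [ 0.2  0.5 -2.1] gap 0.263 gf 84.4 q6 2.12
 dp total [-0.0028  0.0015  0.0374] min rows 0.5
 dp if turned first [-0.0027  0.0015  0.0374]  rotz total 0.0002 rows 0.0
s12 [array([-0.1,  1.6]), array([ 62. , 129.9]), np.float64(85.8)]
-1 [-0.1096 -0.0782]
1 [-0.1124 -0.0818]
c12 [array([2.1, 1.1]), array([ 60.8, 129.6]), np.float64(85.3)]
-1 [-0.0785 -0.0752]
1 [-0.1131 -0.0808]
```

```bash
python3 -m crank '[{"dp":[-0.0045,0.003,0.015],"delta_rot":[0,0,0],"fingers":-1},{"dp":[0,0,0.012],"delta_rot":[0,0,0],"fingers":-1},{"dp":[0,0,0.006],"delta_rot":[0,0,0],"fingers":-1},{"dp":[0,0,0],"delta_rot":[0,0,0],"fingers":-1},{"dp":[0,0,0],"delta_rot":[0,0,0],"fingers":-1},{"dp":[0,0,0],"delta_rot":[0,0,0],"fingers":-1}]'| grep -E 'tcp|force:';python3 -m crank '[{"dp":[0,0,0.005],"delta_rot":[0,0,0],"fingers":-1},{"dp":[0,0,0],"delta_rot":[0,0,0],"fingers":-1},{"dp":[0,0,0],"delta_rot":[0,0,0],"fingers":-1}]'| grep -E 'tcp|force:'; python3 g.py 0.4778 0.3629 0.194 -4.7
```

```text
tcp_pos: [0.4769, 0.3629, 0.1947]
force: [-0.3, -0.2, -2.2]
gripper_force: 84.1
tcp_pos: [0.4769, 0.3632, 0.1937]
force: [-2.8, -0.6, 6.3]
gripper_force: 85.0
t 33.38 tcp [0.4769 0.3632 0.1937] psi -4.61 tilt 0.06 F [-2.8 -0.6  6.3] gap 0.268 gf 85.0 q6 2.12
 dp total [ 0.0019  0.0004 -0.0006] min rows 0.0
 dp if turned first [ 0.0019  0.0004 -0.0006]  rotz total 0.0003 rows 0.0
```

```bash
python3 -m crank '[{"dp":[0,0,0],"delta_rot":[0,0,0],"fingers":-0.3},{"dp":[0,0,0],"delta_rot":[0,0,0],"fingers":-0.1},{"dp":[0,0,0],"delta_rot":[0,0,0],"fingers":0.1},{"dp":[0,0,0],"delta_rot":[0,0,0],"fingers":0.1},{"dp":[0,0,0],"delta_rot":[0,0,0],"fingers":0.1},{"dp":[0,0,-0.02],"delta_rot":[0,0,0],"fingers":0.1},{"dp":[0,0,-0.05],"delta_rot":[0,0,0],"fingers":0.1},{"dp":[0,0,-0.07],"delta_rot":[0,0,0],"fingers":0.1},{"dp":[0,0,-0.07],"delta_rot":[0,0,0],"fingers":0.1},{"dp":[0,0,-0.04],"delta_rot":[0,0,0],"fingers":-1},{"dp":[0,0,0],"delta_rot":[0,0,0],"fingers":-1},{"dp":[0,0,0],"delta_rot":[0,0,0],"fingers":-1}]'| grep -E 'tcp|force:'
cat > blk.py <<'E'
from h import *
import sys
for n in ('side','scene'):
    nm=n[0]+sys.argv[1];snap(n,nm);P=cloud(nm);z=P[...,2]
    b=(abs(P[...,0]-.479)<.1)&(abs(P[...,1]-.364)<.08)
    for lo,hi in((.105,.122),(.141,.156)):
        Q=P[b&(z>lo)&(z<hi)]; r=cv2.minAreaRect((Q[:,:2]*1000).astype(np.float32))
        A=np.c_[Q[:,:2]-Q[:,:2].mean(0),np.ones(len(Q))];k=np.linalg.lstsq(A,Q[:,2],rcond=None)[0]
        print(n,lo,len(Q),[np.round(v,1) for v in r],'zmed',np.round(np.median(Q[:,2]),4),'slope',np.round(k[:2],3))
    c=np.array([.5369,-.125]);f=np.array([-.082,.9966]);w=np.array([.9966,.082])
    S=(P[...,:2]-c)@f;W=(P[...,:2]-c)@w
    d=(S>.15)&(S<.285)&(abs(W)<.095); Q=z[d&(z<.3)&(z>0)]; print(' drawer z 50,90,99.5',np.round(np.percentile(Q,[50,90,99.5]),3))
    d=(abs(W)<.11)&(S>.13)&(S<.32)&(z>.146)&(z<.155); 
    if d.sum()>20: print(' front top s',np.round(np.percentile(S[d],[2,98]),4),d.sum())
E
python3 blk.py 13; python3 g.py .508 .235 .185 94.7
```

```text
tcp_pos: [0.4773, 0.3631, 0.3194]
force: [-1.0, 1.0, -0.5]
gripper_force: 0.0
side 0.105 1662 [array([477.1, 364.3]), array([ 61.1, 130.2]), np.float64(85.8)] zmed 0.1133 slope [-0.003 -0.044]
side 0.141 794 [array([477.1, 363.8]), array([26.1, 90.1]), np.float64(85.2)] zmed 0.1471 slope [-0.004 -0.085]
 drawer z 50,90,99.5 [0.074 0.101 0.106]
 front top s [0.1357 0.3064] 507
scene 0.105 974 [array([478.6, 362.9]), array([ 61. , 130.1]), np.float64(85.2)] zmed 0.1143 slope [-0.01  -0.013]
scene 0.141 449 [array([477.6, 363. ]), array([24.7, 90.7]), np.float64(86.0)] zmed 0.1483 slope [-0.005 -0.029]
 drawer z 50,90,99.5 [0.042 0.081 0.106]
 front top s [0.1332 0.3056] 554
t 34.48 tcp [0.4761 0.3624 0.3165] psi -4.61 tilt 0.12 F [-0.4 -0.2 -0.8] gap 0.003 gf 0.0 q6 2.12
 dp total [0.0845 0.2486 0.2632] min rows 4.5
 dp if turned first [-0.2593  0.0426  0.2631]  rotz total -0.2759 rows 13.9
```

The block sits at (478, 363.5) mm, heading -4.6°, level and centred on the perch. Turning for the closing press.

```bash
python3 -m crank '[{"dp":[0,0,0],"delta_rot":[0,0,-0.0197],"fingers":-1},{"dp":[0,0,0],"delta_rot":[0,0,-0.0197],"fingers":-1},{"dp":[0,0,0],"delta_rot":[0,0,-0.0197],"fingers":-1},{"dp":[0,0,0],"delta_rot":[0,0,-0.0197],"fingers":-1},{"dp":[0,0,0],"delta_rot":[0,0,-0.0197],"fingers":-1},{"dp":[0,0,0],"delta_rot":[0,0,-0.0197],"fingers":-1},{"dp":[0,0,0],"delta_rot":[0,0,-0.0197],"fingers":-1},{"dp":[0,0,0],"delta_rot":[0,0,-0.0197],"fingers":-1},{"dp":[0,0,0],"delta_rot":[0,0,-0.0197],"fingers":-1},{"dp":[0,0,0],"delta_rot":[0,0,-0.0197],"fingers":-1},{"dp":[0,0,0],"delta_rot":[0,0,-0.0197],"fingers":-1},{"dp":[0,0,0],"delta_rot":[0,0,-0.0197],"fingers":-1}]' | grep tcp; python3 -m crank '[{"dp":[0,0,0],"delta_rot":[0,0,-0.0197],"fingers":-1},{"dp":[0,0,0],"delta_rot":[0,0,-0.0197],"fingers":-1},{"dp":[-0.06,0.009,0],"delta_rot":[0,0,0],"fingers":-1},{"dp":[-0.06,0.009,0],"delta_rot":[0,0,0],"fingers":-1},{"dp":[-0.06,0.009,0],"delta_rot":[0,0,0],"fingers":-1},{"dp":[-0.06,0.009,0],"delta_rot":[0,0,0],"fingers":-1},{"dp":[-0.05,0.005,0],"delta_rot":[0,0,0],"fingers":-1},{"dp":[0,0,0],"delta_rot":[0,0,0],"fingers":-1},{"dp":[0,0,0],"delta_rot":[0,0,0],"fingers":-1},{"dp":[0,0,0],"delta_rot":[0,0,0],"fingers":-1}]' | grep tcp; python3 g.py .5086 .2188 .1845 94.7
```

```text
tcp_pos: [0.476, 0.3624, 0.315]
tcp_pos: [0.5086, 0.2201, 0.3161]
t 36.32 tcp [0.5086 0.2201 0.3161] psi 94.64 tilt 0.16 F [-0.3  1.5 -0.3] gap 0.002 gf 0.0 q6 0.13
 dp total [-0.0027  0.0006  0.2632] min rows 3.2
 dp if turned first [-2.600e-03 -2.000e-04  2.632e-01]  rotz total -0.0002 rows 0.0
```

```bash
python3 -m crank '[{"dp":[0,0,0.04],"delta_rot":[0,0,0],"fingers":-1},{"dp":[0,0,0.06],"delta_rot":[0,0,0],"fingers":-1},{"dp":[0,0,0.06],"delta_rot":[0,0,0],"fingers":-1},{"dp":[0,0,0.06],"delta_rot":[0,0,0],"fingers":-1},{"dp":[0,0,0.043],"delta_rot":[0,0,0],"fingers":-1},{"dp":[0,0,0],"delta_rot":[0,0,0],"fingers":-1},{"dp":[0,0,0],"delta_rot":[0,0,0],"fingers":-1},{"dp":[0,0,0],"delta_rot":[0,0,0],"fingers":-1}]' | grep -E 'tcp|force:'; python3 -m crank '[{"dp":[-0.0168,0,0],"delta_rot":[0,0,0],"fingers":-1},{"dp":[-0.0168,0,0],"delta_rot":[0,0,0],"fingers":-1},{"dp":[-0.0168,0,0],"delta_rot":[0,0,0],"fingers":-1},{"dp":[-0.0168,0,0],"delta_rot":[0,0,0],"fingers":-1},{"dp":[-0.0168,0,0],"delta_rot":[0,0,0],"fingers":-1},{"dp":[-0.0168,0,0],"delta_rot":[0,0,0],"fingers":-1},{"dp":[-0.0168,0,0],"delta_rot":[0,0,0],"fingers":-1},{"dp":[-0.0168,0,0],"delta_rot":[0,0,0],"fingers":-1},{"dp":[-0.0168,0,0],"delta_rot":[0,0,0],"fingers":-1},{"dp":[-0.0168,0,0],"delta_rot":[0,0,0],"fingers":-1}]'| grep -E 'tcp|force:';python3 g.py .522 .058 .1845 94.7
```

```text
tcp_pos: [0.5096, 0.221, 0.1866]
force: [0.0, 0.1, 0.3]
gripper_force: 0.0
tcp_pos: [0.5165, 0.1357, 0.1863]
force: [0.6, 5.2, 3.7]
gripper_force: 2.7
t 37.82 tcp [0.5165 0.1357 0.1863] psi 94.63 tilt 0.1 F [0.6 5.2 3.7] gap 0.001 gf 2.7 q6 -0.03
 dp total [-0.1559 -0.0016  0.0034] min rows 1.9
 dp if turned first [-0.1559 -0.0018  0.0036]  rotz total -0.0002 rows 0.0
```

```bash
python3 -m crank '[{"dp":[-0.0168,0,0],"delta_rot":[0,0,0],"fingers":-1},{"dp":[-0.0168,0,0],"delta_rot":[0,0,0],"fingers":-1},{"dp":[-0.0168,0,0],"delta_rot":[0,0,0],"fingers":-1},{"dp":[-0.0168,0,0],"delta_rot":[0,0,0],"fingers":-1},{"dp":[-0.0168,0,0],"delta_rot":[0,0,0],"fingers":-1},{"dp":[-0.0168,0,0],"delta_rot":[0,0,0],"fingers":-1},{"dp":[-0.0168,0,0],"delta_rot":[0,0,0],"fingers":-1},{"dp":[-0.0168,0,0],"delta_rot":[0,0,0],"fingers":-1},{"dp":[-0.0168,0,0],"delta_rot":[0,0,0],"fingers":-1},{"dp":[0,0,0],"delta_rot":[0,0,0],"fingers":-1},{"dp":[0,0,0],"delta_rot":[0,0,0],"fingers":-1}]'| grep -E 'tcp|force:'; python3 -m crank '[{"dp":[-0.006,0,0],"delta_rot":[0,0,0],"fingers":-1},{"dp":[-0.006,0,0],"delta_rot":[0,0,0],"fingers":-1},{"dp":[0,0,0],"delta_rot":[0,0,0],"fingers":-1},{"dp":[0,0,0],"delta_rot":[0,0,0],"fingers":-1}]'| grep -E 'tcp|force:'
```

```text
tcp_pos: [0.5226, 0.0603, 0.186]
force: [2.4, 4.4, 2.7]
gripper_force: 2.1
tcp_pos: [0.5229, 0.0551, 0.186]
force: [1.3, 4.7, 2.7]
gripper_force: 2.2
```

```bash
python3 -m crank '[{"dp":[-0.006,0,0],"delta_rot":[0,0,0],"fingers":-1},{"dp":[-0.006,0,0],"delta_rot":[0,0,0],"fingers":-1},{"dp":[-0.006,0,0],"delta_rot":[0,0,0],"fingers":-1},{"dp":[-0.004,0,0],"delta_rot":[0,0,0],"fingers":-1},{"dp":[0,0,0],"delta_rot":[0,0,0],"fingers":-1},{"dp":[0,0,0],"delta_rot":[0,0,0],"fingers":-1},{"dp":[0,0,0],"delta_rot":[0,0,0],"fingers":-1}]'| grep -E 'tcp|force:'
```

```text
tcp_pos: [0.5238, 0.0442, 0.1859]
force: [1.9, 5.3, 3.3]
gripper_force: 2.4
```

```bash
python3 -m crank '[{"dp":[-0.003,0,0],"delta_rot":[0,0,0],"fingers":-1},{"dp":[0,0,0],"delta_rot":[0,0,0],"fingers":-1},{"dp":[0,0,0],"delta_rot":[0,0,0],"fingers":-1}]'| grep -E 'tcp|force:'
```

```text
tcp_pos: [0.5239, 0.0427, 0.1859]
force: [2.7, 5.8, 2.7]
gripper_force: 2.4
```

Travel is about 8.1 mm, so I let go: slowly at first, then back off and lift.

```bash
python3 -m crank '[{"dp":[0.02,0,0],"delta_rot":[0,0,0],"fingers":-1},{"dp":[0.04,0,0],"delta_rot":[0,0,0],"fingers":-1},{"dp":[0.05,0,0],"delta_rot":[0,0,0],"fingers":-1},{"dp":[0.05,0,0],"delta_rot":[0,0,0],"fingers":-1},{"dp":[0.05,0,0],"delta_rot":[0,0,0],"fingers":-1},{"dp":[0.05,0,0],"delta_rot":[0,0,0],"fingers":-1},{"dp":[0.05,0,0],"delta_rot":[0,0,0],"fingers":-1},{"dp":[0.03,0,-0.04],"delta_rot":[0,0,0],"fingers":-1},{"dp":[0,0,-0.07],"delta_rot":[0,0,0],"fingers":-1},{"dp":[0,0,-0.07],"delta_rot":[0,0,0],"fingers":-1},{"dp":[0,0,-0.04],"delta_rot":[0,0,0],"fingers":-1},{"dp":[0,0,0],"delta_rot":[0,0,0],"fingers":-1}]'| grep -E 'tcp|force:'; python3 -m crank '[{"dp":[0,0,0],"delta_rot":[0,0,0],"fingers":-1},{"dp":[0,0,0],"delta_rot":[0,0,0],"fingers":-1},{"dp":[0,0,0],"delta_rot":[0,0,0],"fingers":-1},{"dp":[0,0,0],"delta_rot":[0,0,0],"fingers":-1},{"dp":[0,0,0],"delta_rot":[0,0,0],"fingers":-1},{"dp":[0,0,0],"delta_rot":[0,0,0],"fingers":-1},{"dp":[0,0,0],"delta_rot":[0,0,0],"fingers":-1},{"dp":[0,0,0],"delta_rot":[0,0,0],"fingers":-1},{"dp":[0,0,0],"delta_rot":[0,0,0],"fingers":-1},{"dp":[0,0,0],"delta_rot":[0,0,0],"fingers":-1}]'| grep -E 't:|tcp|force:'; python3 blk.py 14
```

```text
tcp_pos: [0.5112, 0.2124, 0.3001]
force: [0.5, 0.4, 0.3]
gripper_force: 0.0
t: 41.73
tcp_pos: [0.5098, 0.2119, 0.2959]
tool_rot: [0.678, 0.735, 0.0, 0.0]
force: [0.6, -0.1, 0.5]
gripper_force: 0.0
side 0.105 1666 [array([477. , 364.2]), array([ 61.1, 129.9]), np.float64(86.1)] zmed 0.1133 slope [-0.003 -0.042]
side 0.141 802 [array([476.9, 363.5]), array([26.2, 89.9]), np.float64(86.1)] zmed 0.1471 slope [-0.006 -0.089]
 drawer z 50,90,99.5 [0.074 0.095 0.101]
 front top s [0.1365 0.3068] 686
scene 0.105 981 [array([478.3, 362.6]), array([ 61. , 131.1]), np.float64(86.0)] zmed 0.1143 slope [-0.01  -0.007]
scene 0.141 444 [array([477.9, 362.9]), array([24.9, 89.3]), np.float64(86.0)] zmed 0.1484 slope [-0.007 -0.01 ]
 drawer z 50,90,99.5 [0.043 0.081 0.103]
 front top s [0.132  0.3059] 363
```

View pics/s14.png

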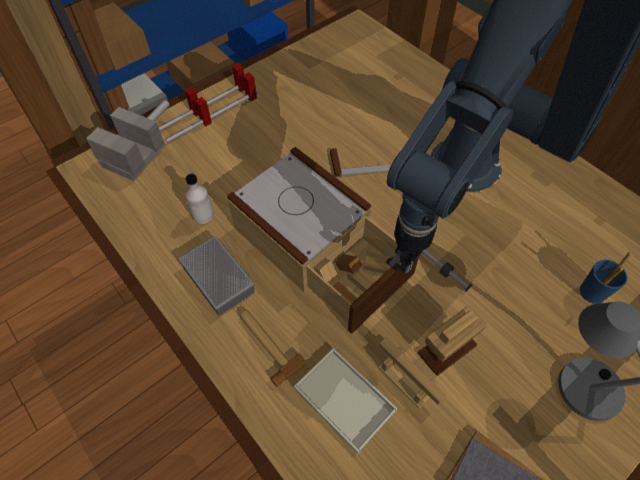

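The view shows the drawer out again at (360,285) with the five offcuts still inside, so the press was too shallow. I repeat it, this time measuring the travel on the drawer face with the side camera.

```bash
cat > face.py <<'E'
from h import *
import sys
c=np.array([.5369,-.125]);f=np.array([-.082,.9966]);w=np.array([.9966,.082])
def face(n):
    P=cloud(n);S=(P[...,:2]-c)@f;W=(P[...,:2]-c)@w;z=P[...,2]
    q=(abs(W)>.05)&(abs(W)<.11)&(z>.04)&(z<.14)&(S>.14)&(S<.33)
    s0=np.median(S[q]);q&=abs(S-s0)<.006
    return np.mean(S[q]),q.sum(),np.mean(S[q&(W<0)]),np.mean(S[q&(W>0)])
r=face('side0')
if len(sys.argv)>1: snap('side',sys.argv[1]);a=face(sys.argv[1]);print('drawer mm',np.round(1000*(a[0]-r[0]),2),'L/R',np.round(1000*(a[2]-r[2]),2),np.round(1000*(a[3]-r[3]),2),a[1])
else: print(r)
E
python3 face.py; python3 -m crank '[{"dp":[0.016,0,0.03],"delta_rot":[0,0,0],"fingers":-1},{"dp":[0,0,0.06],"delta_rot":[0,0,0],"fingers":-1},{"dp":[0,0,0.06],"delta_rot":[0,0,0],"fingers":-1},{"dp":[0,0,0.05],"delta_rot":[0,0,0],"fingers":-1},{"dp":[0,0,0.026],"delta_rot":[0,0,0],"fingers":-1},{"dp":[0,0,0],"delta_rot":[0,0,0],"fingers":-1},{"dp":[0,0,0],"delta_rot":[0,0,0],"fingers":-1}]' | grep -E 'tcp|force:'; python3 face.py f1;  python3 -m crank '[{"dp":[-0.0168,0,0],"delta_rot":[0,0,0],"fingers":-1},{"dp":[-0.0168,0,0],"delta_rot":[0,0,0],"fingers":-1},{"dp":[-0.0168,0,0],"delta_rot":[0,0,0],"fingers":-1},{"dp":[-0.0168,0,0],"delta_rot":[0,0,0],"fingers":-1},{"dp":[-0.0168,0,0],"delta_rot":[0,0,0],"fingers":-1},{"dp":[-0.0168,0,0],"delta_rot":[0,0,0],"fingers":-1},{"dp":[-0.0168,0,0],"delta_rot":[0,0,0],"fingers":-1},{"dp":[-0.0168,0,0],"delta_rot":[0,0,0],"fingers":-1},{"dp":[-0.0168,0,0],"delta_rot":[0,0,0],"fingers":-1},{"dp":[-0.0168,0,0],"delta_rot":[0,0,0],"fingers":-1},{"dp":[-0.0168,0,0],"delta_rot":[0,0,0],"fingers":-1},{"dp":[-0.0168,0,0],"delta_rot":[0,0,0],"fingers":-1}]'| grep -E 'tcp|force:';  python3 -m crank '[{"dp":[-0.0168,0,0],"delta_rot":[0,0,0],"fingers":-1},{"dp":[-0.0168,0,0],"delta_rot":[0,0,0],"fingers":-1},{"dp":[-0.0168,0,0],"delta_rot":[0,0,0],"fingers":-1},{"dp":[-0.0168,0,0],"delta_rot":[0,0,0],"fingers":-1},{"dp":[-0.0168,0,0],"delta_rot":[0,0,0],"fingers":-1},{"dp":[-0.0168,0,0],"delta_rot":[0,0,0],"fingers":-1},{"dp":[-0.0168,0,0],"delta_rot":[0,0,0],"fingers":-1},{"dp":[0,0,0],"delta_rot":[0,0,0],"fingers":-1},{"dp":[0,0,0],"delta_rot":[0,0,0],"fingers":-1}]'| grep -E 'tcp|force:'; python3 face.py f2; python3 g.py .5235 .0427 .1859 94.7
```

```text
(np.float64(0.16583193236228552), np.int64(1814), np.float64(0.16594719173929767), np.float64(0.1657130590294432))
tcp_pos: [0.509, 0.2199, 0.1824]
force: [0.8, -0.2, 0.7]
gripper_force: 0.0
drawer mm 139.18 L/R 139.17 139.19 2035
tcp_pos: [0.5179, 0.1191, 0.1838]
force: [-0.3, 4.8, 6.4]
gripper_force: 2.8
tcp_pos: [0.5227, 0.0601, 0.1837]
force: [-0.7, 4.6, 5.6]
gripper_force: 2.0
drawer mm 8.87 L/R 8.83 8.91 1850
t 44.27 tcp [0.5227 0.0603 0.1837] psi 94.61 tilt 0.12 F [1.1 4.7 5.5] gap 0.002 gf 2.1 q6 -0.18
 dp total [-0.0351 -0.0013 -0.0044] min rows 0.4
 dp if turned first [-0.0351 -0.0013 -0.0044]  rotz total -0.0002 rows 0.0
```

```bash
python3 -m crank '[{"dp":[-0.006,0,0],"delta_rot":[0,0,0],"fingers":-1},{"dp":[-0.006,0,0],"delta_rot":[0,0,0],"fingers":-1},{"dp":[-0.006,0,0],"delta_rot":[0,0,0],"fingers":-1},{"dp":[-0.006,0,0],"delta_rot":[0,0,0],"fingers":-1},{"dp":[-0.006,0,0],"delta_rot":[0,0,0],"fingers":-1},{"dp":[0,0,0],"delta_rot":[0,0,0],"fingers":-1},{"dp":[0,0,0],"delta_rot":[0,0,0],"fingers":-1},{"dp":[0,0,0],"delta_rot":[0,0,0],"fingers":-1}]'| grep -E 'tcp|force:'; python3 face.py f3
```

```text
tcp_pos: [0.5239, 0.0456, 0.1837]
force: [1.1, 4.1, 6.0]
gripper_force: 2.6
drawer mm -5.72 L/R -5.76 -5.68 1830
```

```bash
python3 -m crank '[{"dp":[-0.0045,0,0],"delta_rot":[0,0,0],"fingers":-1},{"dp":[0,0,0],"delta_rot":[0,0,0],"fingers":-1},{"dp":[0,0,0],"delta_rot":[0,0,0],"fingers":-1},{"dp":[0,0,0],"delta_rot":[0,0,0],"fingers":-1}]'| grep -E 'tcp|force:'; python3 face.py f4
```

```text
tcp_pos: [0.5241, 0.0434, 0.1837]
force: [-0.5, 4.5, 6.5]
gripper_force: 2.6
drawer mm -7.89 L/R -7.93 -7.85 1823
```

```bash
python3 -m crank '[{"dp":[0.01,0,0],"delta_rot":[0,0,0],"fingers":-1},{"dp":[0.02,0,0],"delta_rot":[0,0,0],"fingers":-1},{"dp":[0.02,0,0],"delta_rot":[0,0,0],"fingers":-1},{"dp":[0,0,0],"delta_rot":[0,0,0],"fingers":-1},{"dp":[0,0,0],"delta_rot":[0,0,0],"fingers":-1},{"dp":[0,0,0],"delta_rot":[0,0,0],"fingers":-1}]'| grep -E 'tcp|force:'; python3 face.py f5
```

```text
tcp_pos: [0.5221, 0.0686, 0.1837]
force: [-0.8, 4.7, 5.8]
gripper_force: 3.3
drawer mm 17.4 L/R 17.39 17.4 1865
```

It did not catch at -7.9 mm: the drawer is following the finger out. I push again, a little deeper, watching the force for the latch.

```bash
python3 -m crank '[{"dp":[-0.01,0,0],"delta_rot":[0,0,0],"fingers":-1},{"dp":[-0.01,0,0],"delta_rot":[0,0,0],"fingers":-1},{"dp":[-0.01,0,0],"delta_rot":[0,0,0],"fingers":-1},{"dp":[-0.01,0,0],"delta_rot":[0,0,0],"fingers":-1},{"dp":[-0.01,0,0],"delta_rot":[0,0,0],"fingers":-1},{"dp":[0,0,0],"delta_rot":[0,0,0],"fingers":-1},{"dp":[0,0,0],"delta_rot":[0,0,0],"fingers":-1},{"dp":[0,0,0],"delta_rot":[0,0,0],"fingers":-1}]'| grep -E 'tcp|force:'; python3 face.py f6; python3 -m crank '[{"dp":[-0.002,0,0],"delta_rot":[0,0,0],"fingers":-1},{"dp":[0,0,0],"delta_rot":[0,0,0],"fingers":-1},{"dp":[0,0,0],"delta_rot":[0,0,0],"fingers":-1},{"dp":[0,0,0],"delta_rot":[0,0,0],"fingers":-1}]'| grep -E 'tcp|force:'; python3 face.py f7
```

```text
tcp_pos: [0.5241, 0.0433, 0.1837]
force: [1.5, 4.7, 7.0]
gripper_force: 2.1
drawer mm -8.05 L/R -8.07 -8.02 1823
tcp_pos: [0.5242, 0.0424, 0.1837]
force: [1.5, 4.8, 5.7]
gripper_force: 2.1
drawer mm -8.97 L/R -8.99 -8.95 1814
```

```bash
python3 -m crank '[{"dp":[0.08,0,0],"delta_rot":[0,0,0],"fingers":-1},{"dp":[0,0,0],"delta_rot":[0,0,0],"fingers":-1},{"dp":[0,0,0],"delta_rot":[0,0,0],"fingers":-1}]'| grep -E 'tcp|force:'; python3 face.py f8
```

```text
tcp_pos: [0.5192, 0.0838, 0.1827]
force: [-0.9, 5.9, 1.5]
gripper_force: 0.0
drawer mm 31.82 L/R 31.78 31.87 1891
```

```bash
python3 -m crank '[{"dp":[0.06,0,0],"delta_rot":[0,0,0],"fingers":-1},{"dp":[0.06,0,0],"delta_rot":[0,0,0],"fingers":-1},{"dp":[0.06,0,0],"delta_rot":[0,0,0],"fingers":-1},{"dp":[0.06,0,0],"delta_rot":[0,0,0],"fingers":-1},{"dp":[0.04,0,0],"delta_rot":[0,0,0],"fingers":-1},{"dp":[0,0,0],"delta_rot":[0,0,0],"fingers":-1},{"dp":[0,0,0],"delta_rot":[0,0,0],"fingers":-1},{"dp":[0,0,0],"delta_rot":[0,0,0],"fingers":-1},{"dp":[0,0,0],"delta_rot":[0,0,0],"fingers":-1},{"dp":[0,0,0],"delta_rot":[0,0,0],"fingers":-1},{"dp":[0,0,0],"delta_rot":[0,0,0],"fingers":-1},{"dp":[0,0,0],"delta_rot":[0,0,0],"fingers":-1}]'| grep -E 'tcp|force:'; python3 face.py f9; python3 -c "
from h import *
snap('scene','c15'); im=cv2.imread('pics/c15.png');cv2.imwrite('pics/c15c.png',cv2.resize(im[190:340,270:430],None,fx=4,fy=4,interpolation=cv2.INTER_CUBIC)[:600])
c=np.array([.5369,-.125]);f=np.array([-.082,.9966]);w=np.array([.9966,.082])
for n in('c15','f9'):
  P=cloud(n);S=(P[...,:2]-c)@f;W=(P[...,:2]-c)@w;z=P[...,2]
  for a in range(140,300,20):
    print(n,a,[int(1000*np.nanmax(np.r_[0,z[(S>a/1e3)&(S<a/1e3+.02)&(W>b/1e3)&(W<b/1e3+.03)&(z<.2)]])) for b in range(-120,120,30)])
"; python3 g.py .5239 .0433 .1837 94.7
```

```text
tcp_pos: [0.5092, 0.2212, 0.1829]
force: [-0.1, -0.1, 0.4]
gripper_force: 0.0
drawer mm 139.17 L/R 139.14 139.19 2035
c15 140 [151, 144, 141, 138, 148, 145, 144, 150]
c15 160 [118, 25, 24, 63, 61, 48, 50, 118]
c15 180 [121, 44, 24, 81, 79, 49, 50, 118]
c15 200 [120, 46, 45, 85, 87, 47, 50, 118]
c15 220 [120, 48, 45, 70, 74, 50, 50, 119]
c15 240 [117, 46, 46, 52, 51, 47, 50, 120]
c15 260 [0, 0, 0, 50, 49, 46, 0, 120]
c15 280 [0, 0, 0, 154, 153, 154, 154, 154]
f9 140 [151, 138, 139, 0, 0, 0, 141, 147]
f9 160 [115, 0, 0, 0, 0, 0, 45, 117]
f9 180 [115, 0, 0, 0, 0, 0, 0, 116]
f9 200 [115, 0, 0, 0, 0, 0, 0, 115]
f9 220 [115, 0, 0, 0, 0, 0, 0, 115]
f9 240 [115, 0, 0, 0, 0, 0, 0, 115]
f9 260 [0, 0, 0, 0, 0, 0, 0, 0]
f9 280 [151, 151, 150, 1, 0, 1, 151, 151]
t 48.42 tcp [0.5091 0.2216 0.1829] psi 94.63 tilt 0.0 F [ 0.3  0.3 -0. ] gap 0.002 gf 0.0 q6 0.13
 dp total [-0.3578  0.0007 -0.0016] min rows 4.3
 dp if turned first [-3.578e-01  3.000e-04 -1.700e-03]  rotz total -0.0002 rows 0.0
```

View pics/c15c.png

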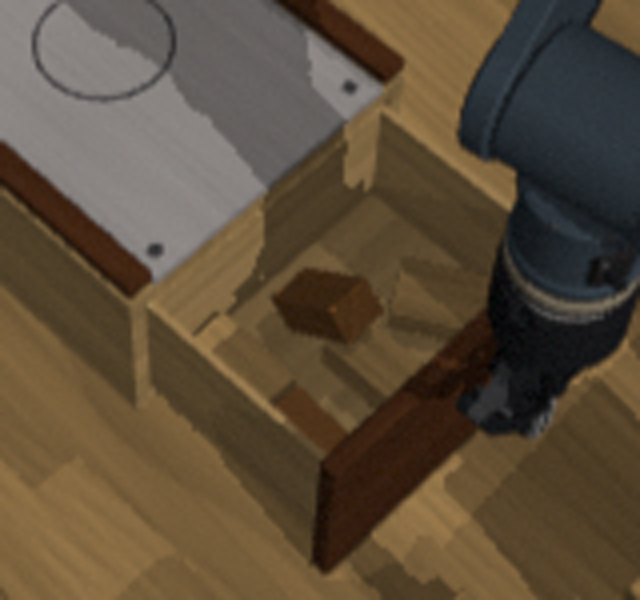

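The crop shows the five pieces lying low in the drawer (at most 87 mm), so nothing blocks it. I try one continuous press from fully open with a longer dwell and a quick release.

```bash
python3 -m crank '[{"dp":[-0.018,0,0],"delta_rot":[0,0,0],"fingers":-1},{"dp":[-0.018,0,0],"delta_rot":[0,0,0],"fingers":-1},{"dp":[-0.018,0,0],"delta_rot":[0,0,0],"fingers":-1},{"dp":[-0.018,0,0],"delta_rot":[0,0,0],"fingers":-1},{"dp":[-0.018,0,0],"delta_rot":[0,0,0],"fingers":-1},{"dp":[-0.018,0,0],"delta_rot":[0,0,0],"fingers":-1},{"dp":[-0.018,0,0],"delta_rot":[0,0,0],"fingers":-1},{"dp":[-0.018,0,0],"delta_rot":[0,0,0],"fingers":-1},{"dp":[-0.018,0,0],"delta_rot":[0,0,0],"fingers":-1},{"dp":[-0.018,0,0],"delta_rot":[0,0,0],"fingers":-1},{"dp":[-0.018,0,0],"delta_rot":[0,0,0],"fingers":-1},{"dp":[-0.018,0,0],"delta_rot":[0,0,0],"fingers":-1}]'| grep -E 'force:';  python3 -m crank '[{"dp":[-0.018,0,0],"delta_rot":[0,0,0],"fingers":-1},{"dp":[-0.018,0,0],"delta_rot":[0,0,0],"fingers":-1},{"dp":[-0.018,0,0],"delta_rot":[0,0,0],"fingers":-1},{"dp":[-0.018,0,0],"delta_rot":[0,0,0],"fingers":-1},{"dp":[-0.018,0,0],"delta_rot":[0,0,0],"fingers":-1},{"dp":[-0.018,0,0],"delta_rot":[0,0,0],"fingers":-1},{"dp":[-0.016,0,0],"delta_rot":[0,0,0],"fingers":-1},{"dp":[-0.014,0,0],"delta_rot":[0,0,0],"fingers":-1},{"dp":[0,0,0],"delta_rot":[0,0,0],"fingers":-1},{"dp":[0,0,0],"delta_rot":[0,0,0],"fingers":-1}]'| grep -E 'tcp|force:'; python3 face.py g1; python3 g.py .5239 .0433 .1837 94.7
```

```text
force: [0.3, 5.6, 0.9]
gripper_force: 0.0
tcp_pos: [0.5234, 0.0452, 0.1829]
force: [0.5, 4.7, 0.0]
gripper_force: 0.0
drawer mm -7.04 L/R -7.07 -7.0 1818
t 50.3 tcp [0.5234 0.0454 0.1829] psi 94.63 tilt 0.02 F [-0.   4.1 -0.8] gap -0.003 gf 0.0 q6 -0.21
 dp total [-0.0043  0.0007 -0.0017] min rows 0.1
 dp if turned first [-0.0043  0.0007 -0.0017]  rotz total -0.0002 rows 0.0
```

```bash
python3 -m crank '[{"dp":[-0.002,0,0],"delta_rot":[0,0,0],"fingers":-1},{"dp":[0,0,0],"delta_rot":[0,0,0],"fingers":-1},{"dp":[0,0,0],"delta_rot":[0,0,0],"fingers":-1},{"dp":[0,0,0],"delta_rot":[0,0,0],"fingers":-1},{"dp":[0,0,0],"delta_rot":[0,0,0],"fingers":-1},{"dp":[0,0,0],"delta_rot":[0,0,0],"fingers":-1},{"dp":[0,0,0],"delta_rot":[0,0,0],"fingers":-1},{"dp":[0,0,0],"delta_rot":[0,0,0],"fingers":-1},{"dp":[0,0,0],"delta_rot":[0,0,0],"fingers":-1},{"dp":[0,0,0],"delta_rot":[0,0,0],"fingers":-1}]'| grep -E 'tcp|force:'; python3 face.py g2; python3 -m crank '[{"dp":[0.08,0,0],"delta_rot":[0,0,0],"fingers":-1},{"dp":[0.08,0,0],"delta_rot":[0,0,0],"fingers":-1},{"dp":[0.08,0,0],"delta_rot":[0,0,0],"fingers":-1},{"dp":[0,0,0],"delta_rot":[0,0,0],"fingers":-1}]'| grep -E 'tcp|force:'; python3 face.py g3
```

```text
tcp_pos: [0.5234, 0.0449, 0.1829]
force: [0.9, 5.6, 0.4]
gripper_force: 0.0
drawer mm -7.31 L/R -7.37 -7.26 1821
tcp_pos: [0.5124, 0.169, 0.1829]
force: [1.2, 0.6, -0.1]
gripper_force: 0.0
drawer mm 0.18 L/R 0.17 0.19 1462
```

Latched: the face reads 0.2 mm with nothing touching it. I wait, lift clear and verify everything.

```bash
python3 -m crank '[{"dp":[0,0,-0.04],"delta_rot":[0,0,0],"fingers":-1},{"dp":[0,0,-0.07],"delta_rot":[0,0,0],"fingers":-1},{"dp":[0,0,-0.07],"delta_rot":[0,0,0],"fingers":-1},{"dp":[0,0,-0.07],"delta_rot":[0,0,0],"fingers":-1},{"dp":[0,0,-0.04],"delta_rot":[0,0,0],"fingers":-1},{"dp":[0,0,0],"delta_rot":[0,0,0],"fingers":-1},{"dp":[0,0,0],"delta_rot":[0,0,0],"fingers":-1},{"dp":[0,0,0],"delta_rot":[0,0,0],"fingers":-1},{"dp":[0,0,0],"delta_rot":[0,0,0],"fingers":-1},{"dp":[0,0,0],"delta_rot":[0,0,0],"fingers":-1},{"dp":[0,0,0],"delta_rot":[0,0,0],"fingers":-1},{"dp":[0,0,0],"delta_rot":[0,0,0],"fingers":-1}]'| grep -E 't:|tcp|force:'; python3 face.py g4; python3 blk.py 16; python3 plate.py side z16; python3 -c "
from h import *
snap('scene','z17');P=cloud('z17');z=P[...,2];m=(z>.066)&(z<.084)&(abs(P[...,0]-.603)<.05)&(abs(P[...,1]-.353)<.11)
print([np.round(v,1) for v in cv2.minAreaRect((P[m][:,:2]*1000).astype(np.float32))],np.median(z[m]))"
```

```text
t: 52.57
tcp_pos: [0.5134, 0.1641, 0.3269]
tool_rot: [0.678, 0.735, -0.001, -0.001]
force: [-0.6, -0.7, -0.8]
gripper_force: 0.0
drawer mm 0.13 L/R 0.11 0.15 1828
side 0.105 1660 [array([477.2, 364.2]), array([ 62. , 130.3]), np.float64(85.8)] zmed 0.1133 slope [-0.003 -0.043]
side 0.141 805 [array([476.9, 363.9]), array([25.2, 89.7]), np.float64(85.7)] zmed 0.147 slope [-0.005 -0.091]
 drawer z 50,90,99.5 [0.07  0.141 0.15 ]
 front top s [0.1345 0.1681] 458
scene 0.105 983 [array([477.6, 363. ]), array([ 61.2, 132.2]), np.float64(85.3)] zmed 0.1144 slope [-0.008 -0.012]
scene 0.141 446 [array([477.4, 362.9]), array([25.1, 90.5]), np.float64(85.8)] zmed 0.1485 slope [-0.012 -0.023]
 drawer z 50,90,99.5 [0.007 0.147 0.154]
 front top s [0.1338 0.167 ] 489
[array([602.6, 352.9]), array([ 24.2, 179.9]), np.float64(1.8)] 0.07638731605447946
```

View pics/z17.png

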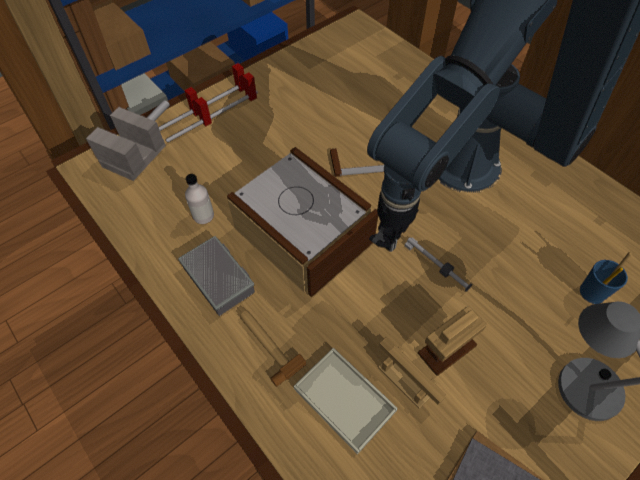

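The final view shows the drawer shut at (342,250), the plate empty, the block on the perch at (455,335), the batten on the rack at (400,375) and the bystanders in place.

```bash
python3 -c "
from station import manip
print(manip.sign_off())"
```

```text
the job is handed in; nothing more can be done
None
```

Job handed in at about 53 s (no verdict came back): the drawer is latched shut with all five offcuts inside, the block is level and centred on its perch and the batten lies on both rails; the first three closing presses did not latch, and early on I set the block down on a knocked offcut (75 N at the wrist, no visible damage).

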